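# Turn the condiment row round for the buffet

## Robot

A 6-joint arm with a two-finger parallel gripper is mounted at the origin on the work surface. World frame = base frame: x ahead of the robot, y to its left, z up, the work surface at z = 0. Lengths are in mm, angles in rad, forces in N, time in s.
With the tool pointing down it reaches from about 350 to 975 mm from the base axis. Payload 7.1 kg.
Tool frame: the origin (TCP) lies midway between the tips of the shut fingers; the grasp point (between the pads) lies 19 mm behind it (ctrl.pinch_z is the distance from the TCP to the grasp point, in mm); z points along the fingers, y is the direction in which the jaws open and shut (so a half turn about z gives the same grasp; the last joint's range is limited). The gripper opens to 88 mm and grips with 3 to 60 N. Pads are 20 mm wide; open, the fingers measure 115 mm over their backs; the gripper's body (75 mm by 178 mm) begins 61 mm behind the grasp point.
Start: joints at [-1.273, 0.423, 1.63, -0, 1.089, -0.019], TCP at [194.722, -593.875, 222.675] pointing down, gripper open.
Joint ranges: [-3, 3], [-0.9, 2.11], [0.09, 2.58], [-1.31, 4.45], [0.11, 2.69], [-2.54, 2.54]. Speed limits (rad/s): [2.39, 2.39, 3.01, 3.14, 3.14, 3.14].

## Interface

Orientations are given as a rotation vector (axis times angle).
In Python, from workcell import ctrl gives the robot as it stands.
- The arm moves only by the tool jog_arm, never from a script. Its arguments are lists of equal length, an entry for each row: "xyz": the shift along the world's x, y, z in mm, a list of three; "yaw": the turn about the world's z in degrees. A call has 1 to 20 rows; each row shifts and turns the pose as measured when the row begins; what a row does not reach is not made up. A row lasts 1/12 s, in which the tool goes at most 41.7 mm and 7.16 degrees, less where a joint would pass 70% of its speed; a pose out of reach is approached as far as the arm can. A call with a gripper value outside its range is refused whole. "gripper" is the closure, from 0 (fully open) to 1 (shut), set as the call begins (left out, the last holds). The fingers move at their own pace and stop on an object; the grip force is fixed at half the most. Time passes only in rows, so rows that do not move let the fingers close. It gives the time, the measured TCP pose, the force and the opening at its end, in the units of the state.
- ctrl.get_obs(): the state, without advancing time (a new reading comes with each control period).
- ctrl.get_image(name): name is "scene" or "side" or "wrist"; returns a dict with "img" (384x512x3 uint8, blue, green, red), "K" (3x3 intrinsics, pixels), "R" (3x3) and "t" (3): a world point X has camera coordinates R X + t. Camera axes: x right, y down, z forward; pixel columns grow to the right and rows downward; lengths in mm; the calibration is good to about 2 mm. A picture is of the moment at which its call begins. There is no depth.
- ctrl.close_job(): hands the job in, once; it reports no verdict.
Trained networks look in a picture, given as the dict that the camera call returned (one of the last four; its "shot" number tells which), for a name from the list of things; names that differ only in an ending like _2 or _b are one class to them, and where a whole thing is asked for, a point or a joint stands for the part that bears it (a point fixed in the world has none). Each returns a list of dicts, best first, with "confidence" (0 to 1); they miss things now and then, are a little off and sometimes report something else, mostly with a low value. They report only what shows in the picture. A call takes as long as a camera call. They do not tell look-alikes from the thing itself.
- ctrl.find_in(picture, thing): "centre" ([column, row] as shares, 0 to 1, of the picture: columns of its width, rows of its height, amid what is visible of it).
- ctrl.regions_of(picture, thing): "region" (384x512 bool, what is visible of it) and "centre" ([column, row] as shares, 0 to 1, of the picture: columns of its width, rows of its height, amid what is visible of it).
- ctrl.pinpoint(picture, thing): "centre" ([column, row] as shares, 0 to 1, of the picture: columns of its width, rows of its height: a listed point, or the origin of a listed thing).
The state is a dict: "t": time; "qpos": joint angles; "qvel": joint speeds; "joint_torque": joint torques, N m; "ee_pos": TCP position; "orientation": TCP orientation; "ft_force": force on the tool from outside, world axes, zero at the start; "moment": the same for the moment, N m; "width": finger opening in mm.
Only numpy, scipy, OpenCV 4.12 (cv2) and the standard library are available. Lean on these libraries where they do the work, as an engineer would, in place of code of your own. Each camera call takes 0.05 s, during which the arm holds its last target.

## Task

Guests now walk along the drinks counter from the other end: move the four condiment containers from the full grey carrier to the empty wooden serving rack in reverse left-to-right order, so that the one that stands leftmost on the carrier ends rightmost on the rack, and so on, one to each black rubber disc. Stand each one upright in the middle of its disc, never tip one over, and let go of everything at the end.

Things in the scene. Friction and masses are not known exactly. Their poses are not given: they have to be found in the camera images.
- carrier: Fixed grey metal rack, full at the start, the nearer or the farther. Origin: centre of underside; x depth, y length, +y to the robot's left (turned 0.12 rad at most). In mm: board 100 x 360 x 18; dark end walls 45 high at y = +-186; steel rails at x = +-46, top 37 high. Its four black rubber discs lie at x = 0, y = +127.5, +42.5, -42.5, -127.5, tops 22 above the origin.
- serving_rack: Fixed rack with light wood board and dark wood end walls, empty at the start; form, sizes and axes as the carrier (+y to the robot's left, turned 0.12 rad at most; end walls 45 high, rails 37 high). Its own four fixed black rubber discs, 72 across, are the places to fill: x = 0, y = +127.5, +42.5, -42.5, -127.5 mm, tops 22 mm above the origin (centre of underside).
- sugar: Squat white ceramic sugar jar with a flat wooden lid fixed on it, 54 mm across (lid 51 mm), 76 mm high, straight sides from 4 to 62 mm, 140 to 280 g. Its origin is the centre of its underside, z up; it is round, so its yaw is of no matter. 
- shaker: Metal shaker: straight cylinder 46 mm across up to 85 mm, above it a cap 49 mm across with sloping top, 105 mm high in all, 125 to 250 g. Its origin is the centre of its underside, z up; it is round, so its yaw is of no matter. 
- mill: Light wooden pepper mill, 134 mm high: foot 52 mm across, waist 32 mm across between 45 and 100 mm height, rounded head 42 mm across above, steel ball on top, 125 to 250 g. Easily taken by the waist, at about 82 mm height. Its origin is the centre of its underside, z up; it is round, so its yaw is of no matter. 
- bottle: White ceramic syrup bottle with cork, closed: body 52 mm across up to 60 mm, shoulder up to 78 mm, neck 26 mm across from 78 to 104 mm, cork 23 mm across to 118 mm, 155 to 310 g. Its origin is the centre of its underside, z up; it is round, so its yaw is of no matter. 
- disc_sugar: Fixed black rubber disc, 72 mm across and 4 mm thick, on the grey carrier: the place where the sugar jar stands at the start (its rim shows around the foot). Origin at the centre of its underside, its top 4 mm above; it never moves, and all four look alike.
- disc_shaker: Fixed black rubber disc, 72 mm across and 4 mm thick, on the grey carrier: the place where the shaker stands at the start (its rim shows around the foot). Origin at the centre of its underside, its top 4 mm above; it never moves, and all four look alike.
- disc_mill: Fixed black rubber disc, 72 mm across and 4 mm thick, on the grey carrier: the place where the pepper mill stands at the start (its rim shows around the foot). Origin at the centre of its underside, its top 4 mm above; it never moves, and all four look alike.
- disc_bottle: Fixed black rubber disc, 72 mm across and 4 mm thick, on the grey carrier: the place where the syrup bottle stands at the start (its rim shows around the foot). Origin at the centre of its underside, its top 4 mm above; it never moves, and all four look alike.
There are look-alikes about, which are no part of the job. Leave any pink or yellow look-alike of the bottle alone.

How it is judged (in metres and radians):
At the end, for the whole second after the job is handed in: Each container stands upright (within 0.1 rad), at rest and released on the serving rack's mirrored disc: from y in the carrier's frame to -y in the rack's, within 12 mm of the disc's centre along the rack's x and y; underside 18 to 27 mm above the rack's origin (x of sugar in the frame of serving_rack between -0.012 and 0.012 m and z of sugar in the frame of serving_rack between 0.018 and 0.027 m and angle between each of sugar, shaker, mill, bottle's own z axis and vertical below 0.1 rad and linear speed of each of sugar, shaker, mill, bottle below 0.01 m/s and angular speed of each of sugar, shaker, mill, bottle below 0.1 rad/s and ((y of disc_sugar in the frame of carrier between 0.1075 and 0.1475 m and y of sugar in the frame of serving_rack between -0.1395 and -0.1155 m) or (y of disc_sugar in the frame of carrier between 0.0225 and 0.0625 m and y of sugar in the frame of serving_rack between -0.0545 and -0.0305 m) or (y of disc_sugar in the frame of carrier between -0.0625 and -0.0225 m and y of sugar in the frame of serving_rack between 0.0305 and 0.0545 m) or (y of disc_sugar in the frame of carrier between -0.1475 and -0.1075 m and y of sugar in the frame of serving_rack between 0.1155 and 0.1395 m)) and x of shaker in the frame of serving_rack between -0.012 and 0.012 m and z of shaker in the frame of serving_rack between 0.018 and 0.027 m and ((y of disc_shaker in the frame of carrier between 0.1075 and 0.1475 m and y of shaker in the frame of serving_rack between -0.1395 and -0.1155 m) or (y of disc_shaker in the frame of carrier between 0.0225 and 0.0625 m and y of shaker in the frame of serving_rack between -0.0545 and -0.0305 m) or (y of disc_shaker in the frame of carrier between -0.0625 and -0.0225 m and y of shaker in the frame of serving_rack between 0.0305 and 0.0545 m) or (y of disc_shaker in the frame of carrier between -0.1475 and -0.1075 m and y of shaker in the frame of serving_rack between 0.1155 and 0.1395 m)) and x of mill in the frame of serving_rack between -0.012 and 0.012 m and z of mill in the frame of serving_rack between 0.018 and 0.027 m and ((y of disc_mill in the frame of carrier between 0.1075 and 0.1475 m and y of mill in the frame of serving_rack between -0.1395 and -0.1155 m) or (y of disc_mill in the frame of carrier between 0.0225 and 0.0625 m and y of mill in the frame of serving_rack between -0.0545 and -0.0305 m) or (y of disc_mill in the frame of carrier between -0.0625 and -0.0225 m and y of mill in the frame of serving_rack between 0.0305 and 0.0545 m) or (y of disc_mill in the frame of carrier between -0.1475 and -0.1075 m and y of mill in the frame of serving_rack between 0.1155 and 0.1395 m)) and x of bottle in the frame of serving_rack between -0.012 and 0.012 m and z of bottle in the frame of serving_rack between 0.018 and 0.027 m and ((y of disc_bottle in the frame of carrier between 0.1075 and 0.1475 m and y of bottle in the frame of serving_rack between -0.1395 and -0.1155 m) or (y of disc_bottle in the frame of carrier between 0.0225 and 0.0625 m and y of bottle in the frame of serving_rack between -0.0545 and -0.0305 m) or (y of disc_bottle in the frame of carrier between -0.0625 and -0.0225 m and y of bottle in the frame of serving_rack between 0.0305 and 0.0545 m) or (y of disc_bottle in the frame of carrier between -0.1475 and -0.1075 m and y of bottle in the frame of serving_rack between 0.1155 and 0.1395 m))); the robot touches nothing.
It fails at once if A container is tipped over (leans more than 0.6 rad) (angle between any of sugar, shaker, mill, bottle's own z axis and vertical above 0.6 rad).
It also fails if it takes over 115 s, if anything falls off the work surface, if the arm or the gripper's body presses on something with over 40 N, if the wrist force passes 120 N, or if a joint passes its speed limit or range.

## Working session

There is one attempt and no reset: what is moved stays moved. The work goes in short steps, Python scripts to look and compute and a tool call to move; the robot and the scene stay as the last step left them, time stands still between calls to the robot, and variables do not carry over. Pictures are saved under pics/ and viewed, and the job is handed in when it is done.

Besides the shell and the picture viewer there is one more tool, called after "Emit:" by a JSON object that holds its "fn" and its "kwargs", one argument or row to a line. jog_arm: Moves the arm, as the interface text tells. Its arguments: {"type":"object","properties":{"xyz":{"type":"array","items":{"type":"array","items":{"type":"number"}}},"yaw":{"type":"array","items":{"type":"number"}},"gripper":{"type":"number"}},"required":["xyz","yaw"]}

```bash
mkdir -p pics; ls; python3 - <<'E'
from workcell import ctrl
import cv2
o=ctrl.get_obs(); print(o)
for n in("scene","side","wrist"):
    p=ctrl.get_image(n); cv2.imwrite(f"pics/{n}0.png",p["img"]); print(n,p["K"],p["R"],p["t"])
print(ctrl.pinch_z)
E
```

```text
pics
{'t': 0.0, 'qpos': array([-1.27297204e+00,  4.23841372e-01,  1.63068684e+00, -2.91942269e-05,
        1.08859101e+00, -1.90056837e-02]), 'qvel': array([ 0.0006099 ,  0.00101881, -0.00192299, -0.00085913, -0.00015989,
       -0.00111715]), 'joint_torque': array([ 2.59814617e-03, -5.44626904e+01, -2.73659885e+01,  6.45589200e-02,
        2.27106514e-02, -1.26944265e-04]), 'ee_pos': array([ 194.57295506, -593.35721183,  221.90260453]), 'orientation': array([-3.10076274e+00, -4.95379512e-01,  3.73251306e-04]), 'ft_force': array([-0.20687421, -0.29072995,  0.01565424]), 'moment': array([-0.00338414, -0.0140903 ,  0.05660913]), 'width': 87.86355654056591}
scene [[406.70964627   0.         250.80224047]
 [  0.         406.70964627 192.46239398]
 [  0.           0.           1.        ]] [[-0.58980569  0.80754404  0.00137028]
 [ 0.6098033   0.44649297 -0.65481597]
 [-0.52940455 -0.38537859 -0.75578712]] [ 343.57972771 -324.23689043 1016.02896208]
side [[347.08709382   0.         258.08768751]
 [  0.         347.08709382 190.2451259 ]
 [  0.           0.           1.        ]] [[ 0.97170959 -0.23560452  0.01646142]
 [-0.16803627 -0.73864741 -0.65281223]
 [ 0.1659647   0.63157779 -0.75734088]] [-595.58431817  122.8167302   633.59924057]
wrist [[286.24501908   0.         256.26050983]
 [  0.         286.24501908 193.26337059]
 [  0.           0.           1.        ]] [[ 3.11296496e-01 -9.50312567e-01 -7.19099010e-04]
 [-9.18437365e-01 -3.01049215e-01  2.56597305e-01]
 [-2.44064128e-01 -7.92173946e-02 -9.66518135e-01]] [-623.93269677  -29.36044469  389.65409703]
18.700000000000003
```

View pics/scene0.png

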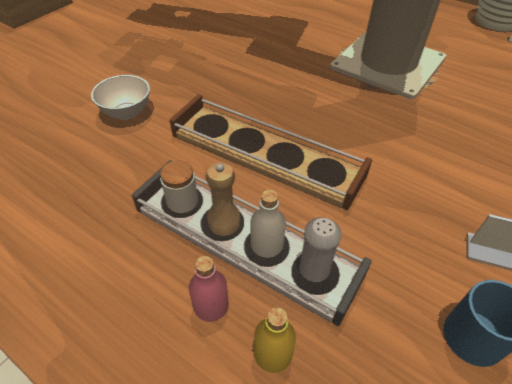

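View pics/side0.png

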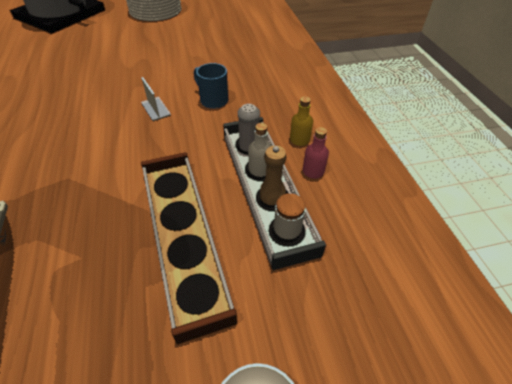

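View pics/wrist0.png

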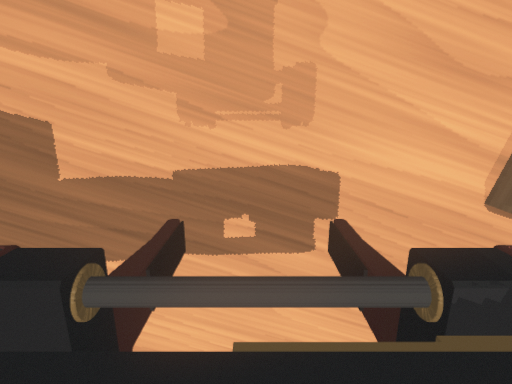

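Scene view: the carrier (around 250,245) holds sugar, mill, bottle and shaker from left to right, which is -y to +y. The rack (around 270,150) is empty and nearer the robot. The pink and yellow bottles stand in front. Next I'll measure.

```bash
cat > h.py <<'E'
from workcell import ctrl
import numpy as np, cv2
def ray(p,uv,z):
    d=p["R"].T@np.linalg.inv(p["K"])@np.array([uv[0],uv[1],1.]); c=-p["R"].T@p["t"]
    return c+d*(z-c[2])/d[2]
def proj(p,X):
    q=p["K"]@(p["R"]@np.asarray(X,float)+p["t"]); return q[:2]/q[2]
def blobs(p,pred):
    g=p["img"].max(axis=2)<60
    # warp to ground plane z=22 : work in a metric topdown picture, 1px=1mm, x 300..800, y -400..400
    return g
E
python3 - <<'E'
from h import *
np.set_printoptions(precision=1,suppress=True)
for n in("scene","side"):
    p=ctrl.get_image(n); print(n, "cam",-p["R"].T@p["t"])
    for th,z in [("serving_rack",0),("carrier",0),("sugar",22),("shaker",22),("mill",22),("bottle",22),("disc_sugar",18)]:
        for r in ctrl.pinpoint(p,th)[:5]:
            uv=np.array(r["centre"])*[512,384]; print(th,round(r["confidence"],2),uv,ray(p,uv,z))
    g=(p["img"].max(axis=2)<50).astype(np.uint8)
    k,l,s,c=cv2.connectedComponentsWithStats(g)
    for i in range(1,k):
        if 300<s[i,4]<3000: 
            cs,_=cv2.findContours((l==i).astype(np.uint8),0,cv2.CHAIN_APPROX_NONE)
            e=cv2.fitEllipse(max(cs,key=len)); print("blob",s[i,4],e,ray(p,e[0],22))
E
```

```text
scene cam [938.3 258.9 555.1]
serving_rack 0.92 [260.9 156.4] [462.4 -63.3   0. ]
carrier 0.62 [244.2 242.9] [643.7  31.4   0. ]
sugar 0.56 [180.6 202.6] [653.6 -95.7  22. ]
shaker 0.8 [314.3 267.2] [628.2 151.   22. ]
mill 0.56 [228.5 223.4] [640.1  -2.9  22. ]
bottle 0.76 [211.2 305.7] [766.6  65.9  22. ]
bottle 0.61 [266.  244.3] [637.3  69.4  22. ]
bottle 0.6 [274.6 348.2] [763.3 170.3  22. ]
bottle 0.59 [181.2 201.8] [651.7 -96.1  22. ]
disc_sugar 0.63 [178.1 201.3] [ 651.8 -103.7   18. ]
blob 676 ((458.095703125, 321.2949523925781), (23.334793090820312, 44.192359924316406), 25.304136276245117) [585.5 351.7  22. ]
side cam [ 494.2 -449.8  569.8]
serving_rack 0.81 [181.4 238. ] [446.1 -60.    0. ]
carrier 0.68 [264.7 187.9] [634.8  28.8   0. ]
sugar 0.67 [285.5 229.1] [642.1 -99.4  22. ]
sugar 0.37 [262.3 171.1] [636.3  58.8  22. ]
shaker 0.58 [246.  142.3] [621.7 158.8  22. ]
mill 0.64 [272.6 195.2] [640.2 -12.6  22. ]
bottle 0.97 [315.4 167.6] [753.8  43.3  22. ]
bottle 0.89 [299.6 136.2] [752.7 152.2  22. ]
bottle 0.63 [262.6 168.1] [639.2  67.5  22. ]
disc_sugar 0.69 [286.5 2
[... 642 characters left out ...]
 74.69353485107422) [446.2 -21.5  22. ]
blob 308 ((286.8235778808594, 229.4170379638672), (29.48247718811035, 32.28931427001953), 96.44303131103516) [ 644.4 -100.7   22. ]
blob 985 ((186.57376098632812, 251.36497497558594), (31.42388153076172, 37.95510482788086), 68.80233001708984) [ 454.3 -105.7   22. ]
blob 603 ((295.75732421875, 257.8277587890625), (11.607172966003418, 74.17913055419922), 75.07203674316406) [ 642.4 -162.9   22. ]
blob 1271 ((197.0204620361328, 293.641357421875), (37.16262435913086, 41.631717681884766), 55.705440521240234) [ 462.6 -189.8   22. ]
blob 595 ((204.4747772216797, 329.7005920410156), (9.16048526763916, 92.16287231445312), 71.3279037475586) [ 466.5 -250.8   22. ]
```

```bash
cat > w.py <<'E'
from h import *
np.set_printoptions(precision=1,suppress=True)
# metric topdown, 1px=1mm: col = y+350, row = x-350
def warp(p,z):
    c=np.float32([[0,0],[700,0],[700,450],[0,450]])
    s=np.float32([proj(p,[r+350,k-350,z]) for k,r in c])
    H=cv2.getPerspectiveTransform(s,c); return cv2.warpPerspective(p["img"],H,(700,450),flags=cv2.INTER_CUBIC)
E
python3 - <<'E'
from w import *
for n in("scene","side"):
    p=ctrl.get_image(n); w=warp(p,22); cv2.imwrite(f"pics/w_{n}.png",w)
    g=(w.max(axis=2)<80).astype(np.uint8); g=cv2.morphologyEx(g,cv2.MORPH_OPEN,np.ones((9,9)))
    k,l,s,c=cv2.connectedComponentsWithStats(g)
    for i in range(1,k):
        if s[i,4]>800:
            cs,_=cv2.findContours((l==i).astype(np.uint8),0,cv2.CHAIN_APPROX_NONE)
            e=cv2.fitEllipse(max(cs,key=len)); print(n,s[i,4],"xy",np.array([e[0][1]+350,e[0][0]-350]),np.array(e[1]))
E
```

```text
scene 3563 xy [441.5  68.2] [64.4 69.2]
scene 1801 xy [ 461.5 -247.5] [ 23.3 107.3]
scene 3584 xy [449.7 -16.2] [64.3 69.6]
scene 3579 xy [ 457.8 -100.3] [64.1 69.7]
scene 3553 xy [ 466.2 -184.4] [63.6 69.8]
scene 1935 xy [637.  156.5] [62.1 64.7]
scene 1061 xy [649.4  79.1] [42.6 58.3]
scene 1006 xy [ 663.5 -158.5] [22.8 57.9]
scene 8814 xy [761.  300.2] [ 89.2 173.2]
side 5492 xy [ 394.3 -330.2] [ 41.  252.7]
side 2799 xy [432.  129.5] [ 33.5 119.7]
side 3841 xy [438.3  63.7] [68. 70.]
side 3839 xy [446.4 -20.3] [68.2 69.8]
side 1809 xy [ 468.3 -250.7] [ 19.5 130.4]
side 3857 xy [ 454.6 -104.4] [68.8 69.5]
side 3831 xy [ 463.  -188.5] [68.5 69.4]
side 2844 xy [573.  329.9] [48.  81.3]
side 6318 xy [624.  198.4] [ 85.7 137.1]
side 3376 xy [ 646.7 -159.6] [ 34.9 131.6]
side 7231 xy [640.4  33.2] [ 83.5 147.7]
side 2930 xy [ 643.8 -104.9] [60.  69.6]
```

View pics/w_scene.png

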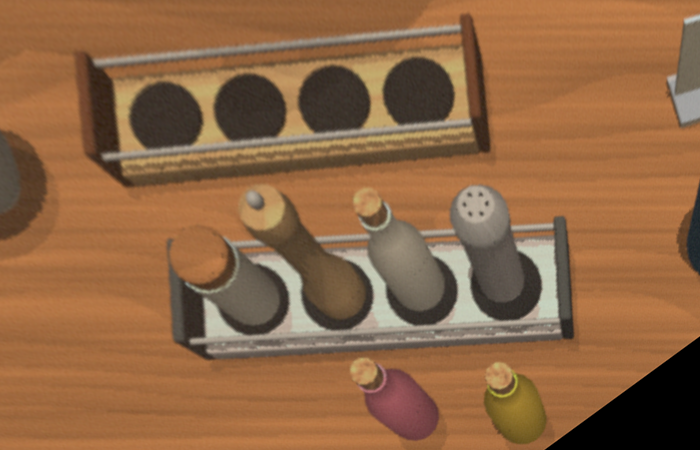

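View pics/w_side.png

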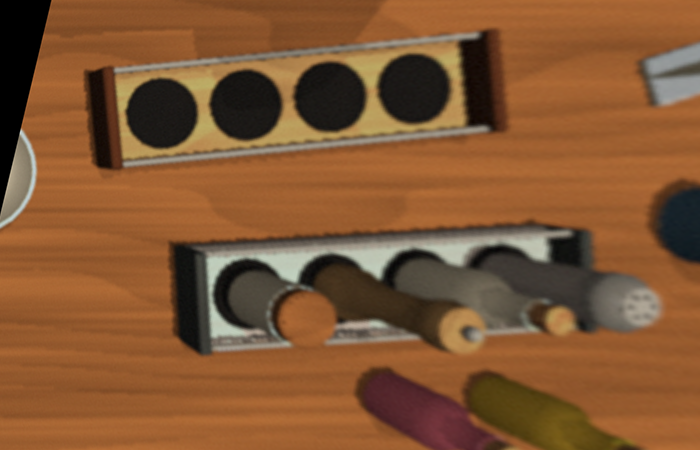

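Emit:
{"fn": "jog_arm", "kwargs": {
  "xyz": [
    [20, 30, 15],
    [20, 30, 15],
    [20, 30, 15],
    [20, 30, 15],
    [20, 30, 15],
    [20, 30, 15],
    [20, 30, 15],
    [20, 30, 15],
    [20, 30, 5],
    [20, 30, 5],
    [20, 30, 0],
    [20, 30, 0],
    [20, 30, 0],
    [20, 30, 0],
    [20, 30, 0],
    [20, 30, 0],
    [20, 30, 0],
    [20, 30, 0],
    [0, 0, 0],
    [0, 0, 0]
  ],
  "yaw": [5, 5, 5, 5, 5, 5, 5, 5, 5, 5, 5, 5, 5, 5, 5, 1, 0, 0, 0, 0],
  "gripper": 0
}}

```text
t: 2.72
ee_pos: [565.7, -24.6, 361.0]
orientation: [2.057, 2.361, 0.009]
ft_force: [-0.6, 0.4, 0.6]
width: 87.9
```

```bash
python3 - <<'E'
from w import *
from scipy.spatial.transform import Rotation as Ro
o=ctrl.get_obs(); R=Ro.from_rotvec(o["orientation"]).as_matrix(); print(o["t"],o["ee_pos"],R,o["qpos"],o["ft_force"])
p=ctrl.get_image("wrist"); print(-p["R"].T@p["t"],p["R"][2]); cv2.imwrite("pics/wr1.png",p["img"])
E
```

```text
2.7167 [565.7 -24.6 361. ] [[-0.1  1.   0. ]
 [ 1.   0.1 -0. ]
 [-0.   0.  -1. ]] [-0.1  0.2  1.6 -0.   1.3 -0.2] [-0.6  0.4  0.6]
[555.5  46.  522.4] [ 0.  -0.3 -1. ]
```

View pics/wr1.png

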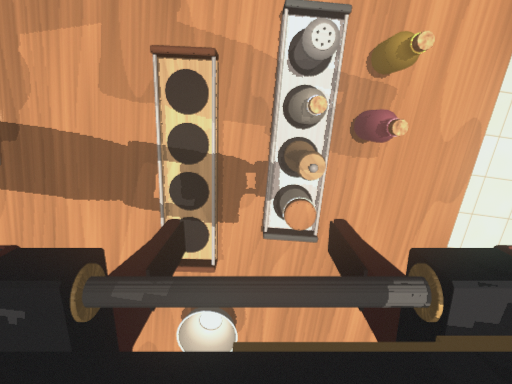

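The wrist view shows the whole layout. The rack is on the left (discs at about 188,90 to 188,235). The carrier has the shaker (322,38), bottle cork (317,105), mill ball (314,168) and sugar lid (299,214). I'll measure disc and top positions here.

```bash
python3 - <<'E'
from w import *
from scipy.optimize import least_squares
P={n:ctrl.get_image(n) for n in("wrist","scene","side")}
p=P["wrist"]
w=warp(p,22); cv2.imwrite("pics/w_wr.png",w)
g=(w.max(axis=2)<62).astype(np.uint8); g=cv2.morphologyEx(g,cv2.MORPH_OPEN,np.ones((9,9)))
k,l,s,c=cv2.connectedComponentsWithStats(g)
for i in range(1,k):
    if s[i,4]>800:
        cs,_=cv2.findContours((l==i).astype(np.uint8),0,cv2.CHAIN_APPROX_NONE)
        e=cv2.fitEllipse(max(cs,key=len)); print(s[i,4],"xy",np.array([e[0][1]+350,e[0][0]-350]),np.array(e[1]))
# tops
for th,z in(("shaker",127),("bottle",140),("mill",156),("sugar",98)):
    ww=warp(p,z); cv2.imwrite(f"pics/w_{th}.png",ww[200:450,150:600])
for th in ("sugar","shaker","mill","bottle"):
    for n in P:
        for r in ctrl.pinpoint(P[n],th)[:3]:
            uv=np.array(r["centre"])*[512,384]; print(th,n,round(r["confidence"],2),ray(P[n],uv,22))
a=np.vstack([np.hstack([cv2.imread("pics/w_shaker.png"),cv2.imread("pics/w_bottle.png")]),np.hstack([cv2.imread("pics/w_mill.png"),cv2.imread("pics/w_sugar.png")])])
cv2.imwrite("pics/tops.png",cv2.resize(a,(800,444)))
E
```

```text
5728 xy [ 416.3 -245.6] [ 64.5 161.6]
57230 xy [526.8 282.6] [146.9 588.4]
4003 xy [ 767.4 -195.8] [ 48.7 107.3]
sugar wrist 0.63 [646.2 -98.7  22. ]
sugar scene 0.56 [ 648.4 -100.5   22. ]
shaker wrist 0.76 [631.3 156.5  22. ]
shaker scene 0.72 [629.5 147.7  22. ]
shaker scene 0.56 [656.1  38.   22. ]
shaker side 0.94 [628.9 160.1  22. ]
mill wrist 0.79 [645.3  -8.2  22. ]
mill wrist 0.43 [626.5 152.6  22. ]
mill scene 0.66 [639.3  -6.4  22. ]
mill side 0.92 [637.2 -16.9  22. ]
bottle wrist 0.71 [634.3  70.1  22. ]
bottle wrist 0.57 [755.  160.5  22. ]
bottle wrist 0.56 [754.1  59.3  22. ]
bottle scene 0.73 [631.3  67.7  22. ]
bottle scene 0.67 [765.4  64.9  22. ]
bottle scene 0.36 [637.4 -11.1  22. ]
bottle side 0.97 [637.6  72.4  22. ]
bottle side 0.78 [755.4  36.3  22. ]
bottle side 0.64 [754.  145.6  22. ]
```

View pics/w_wr.png

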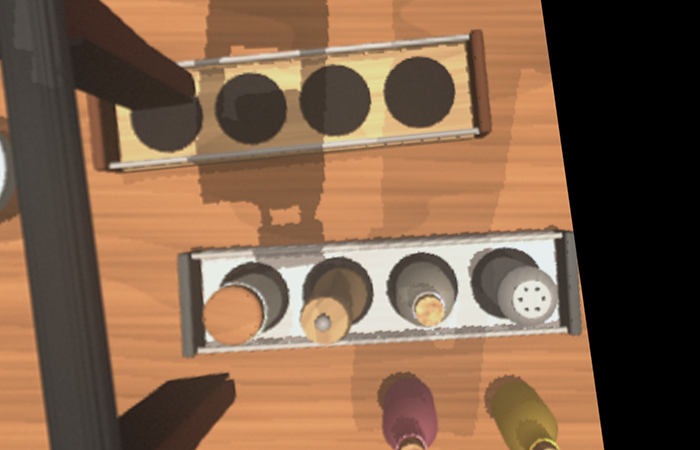

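View pics/tops.png

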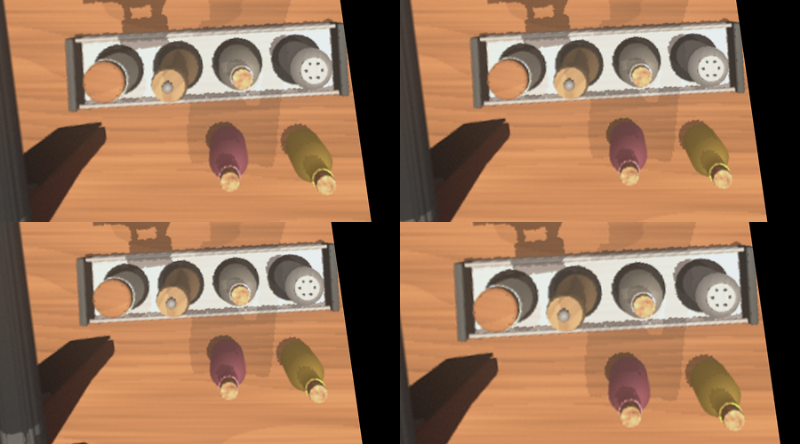

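```bash
python3 - <<'E'
from w import *
p=ctrl.get_image("wrist"); q=ctrl.get_image("scene"); s=ctrl.get_image("side")
rows=[]
for P in (p,q,s):
    t=[]
    for th,z,y in(("sugar",98,-99),("mill",146,-14),("bottle",140,70),("shaker",127,155)):
        x=640-0.067*(y-28)+3
        w=warp(P,z); r0,c0=int(x)-350-45,int(y)+350-45
        c=cv2.resize(w[r0:r0+90,c0:c0+90],(180,180),interpolation=cv2.INTER_CUBIC)
        for k in range(0,180,20): cv2.line(c,(k,0),(k,4 if k%100 else 10),(0,0,255),1); cv2.line(c,(0,k),(4,k),(0,0,255),1)
        cv2.drawMarker(c,(90,90),(0,255,0),cv2.MARKER_CROSS,20,1); t.append(c)
        if P is p: print(th,r0+350,c0-350, "center",r0+395,c0-305)
    rows.append(np.hstack(t))
cv2.imwrite("pics/crops.png",np.vstack(rows))
E
```

```text
sugar 606 -144 center 651 -99
mill 600 -59 center 645 -14
bottle 595 25 center 640 70
shaker 589 110 center 634 155
```

View pics/crops.png

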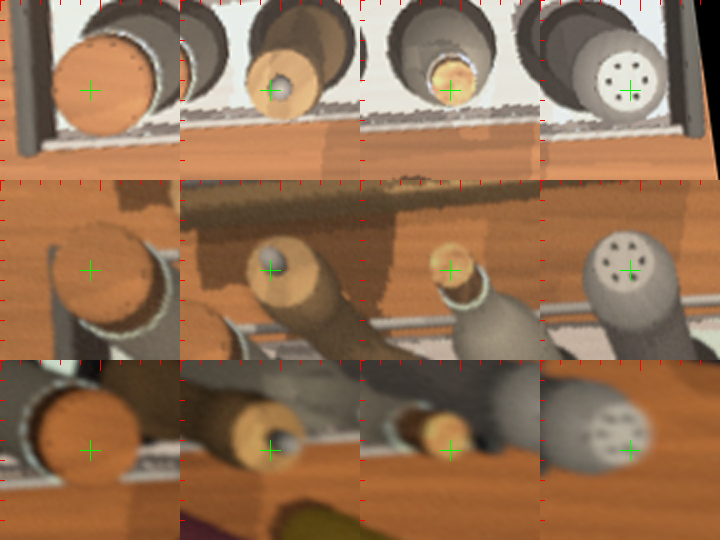

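Measurements agree to within about 5 mm:

| Item | x | y |
|---|---|---|
| Sugar | 648 | -95 |
| Mill | 642 | -10 |
| Bottle | 636 | 70.5 |
| Shaker | 628.5 | 152 |
| Rack disc 1 | 440.6 | 67 |
| Rack disc 2 | 448.7 | -17 |
| Rack disc 3 | 456.8 | -101.5 |
| Rack disc 4 | 465 | -185.7 |

I'll start with the sugar.

Emit:
{"fn": "jog_arm", "kwargs": {
  "xyz": [
    [27, -23, -20],
    [27, -23, -20],
    [27, -23, -20],
    [0, 0, -30],
    [0, 0, -30],
    [0, 0, -30],
    [0, 0, 0],
    [0, 0, 0]
  ],
  "yaw": [0, 0, 0, 0, 0, 0, 0, 0],
  "gripper": 0
}}

```text
t: 4.33
ee_pos: [651.7, -98.2, 208.5]
orientation: [2.054, 2.354, 0.017]
ft_force: [0.6, 0.3, 1.8]
width: 87.9
```

```bash
python3 - <<'E'
from w import *
p=ctrl.get_image("wrist"); cv2.imwrite("pics/wr2.png",p["img"]); o=ctrl.get_obs(); print(o["ee_pos"])
print(proj(p,[648,-95,98]),proj(p,o["ee_pos"]))
E
```

```text
[651.2 -98.  208.3]
[249.4 187.4] [253.3 236.7]
```

View pics/wr2.png

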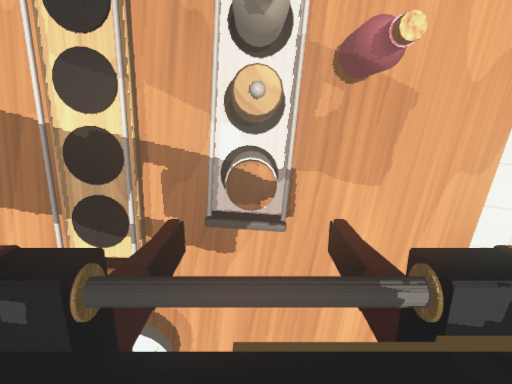

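Emit:
{"fn": "jog_arm", "kwargs": {
  "xyz": [
    [-3, 5, -30],
    [0, 0, -30],
    [0, 0, -30],
    [0, 0, -25],
    [0, 0, -20],
    [0, 0, -10],
    [0, 0, 0],
    [0, 0, 0]
  ],
  "yaw": [0, 0, 0, 0, 0, 0, 0, 0],
  "gripper": 0
}}

```text
t: 5.05
ee_pos: [660.8, -93.0, 79.0]
orientation: [2.034, 2.338, 0.042]
ft_force: [0.8, -0.7, -0.0]
width: 87.8
```

Emit:
{"fn": "jog_arm", "kwargs": {
  "xyz": [
    [0, 0, 0],
    [0, 0, 0]
  ],
  "yaw": [0, 0]
}}

```text
t: 5.22
ee_pos: [663.1, -93.2, 82.8]
orientation: [2.031, 2.335, 0.046]
ft_force: [0.4, 0.2, -0.4]
width: 88.0
```

```bash
cat >> h.py <<'E'
from scipy.spatial.transform import Rotation as Ro
def st():
    o=ctrl.get_obs(); R=Ro.from_rotvec(o["orientation"]).as_matrix()
    print("t",round(o["t"],2),"tcp",o["ee_pos"],"z-axis tilt(x,y) deg",np.degrees(R[:2,2]),"jaw deg",np.degrees(np.arctan2(R[1,1],R[0,1])),"F",o["ft_force"],"w",o["width"])
    print(" pinch",o["ee_pos"]-18.7*R[:,2], "q",o["qpos"])
    return o,R
E
python3 -c "
from h import *
np.set_printoptions(precision=2,suppress=True)
st()"
```

```text
t 5.22 tcp [663.08 -93.19  82.81] z-axis tilt(x,y) deg [ 3.13 -0.47] jaw deg 7.984475936508721 F [ 0.42  0.24 -0.42] w 88.01409971525499
 pinch [662.06 -93.04 101.48] q [-0.16  0.63  1.64  0.    0.81 -0.3 ]
```

Emit:
{"fn": "jog_arm", "kwargs": {
  "xyz": [
    [0, 0, 0],
    [0, 0, 0],
    [0, 0, 0],
    [0, 0, 0]
  ],
  "yaw": [0, 0, 0, 0]
}}

```text
t: 5.55
ee_pos: [665.6, -93.7, 87.5]
orientation: [2.027, 2.33, 0.051]
ft_force: [0.0, 0.3, 0.6]
width: 88.3
```

```bash
python3 -c "
from h import *
np.set_printoptions(precision=2,suppress=True)
st();ctrl.get_image('side');ctrl.get_image('side');st()"
```

```text
t 5.55 tcp [665.62 -93.66  87.5 ] z-axis tilt(x,y) deg [ 3.51 -0.54] jaw deg 7.989316018604715 F [0.04 0.31 0.59] w 88.26420168091192
 pinch [664.47 -93.48 106.17] q [-0.16  0.63  1.64  0.    0.81 -0.3 ]
t 5.65 tcp [665.53 -93.6   87.24] z-axis tilt(x,y) deg [ 3.5  -0.53] jaw deg 7.9897858787455585 F [0.57 0.3  0.37] w 88.20156388094794
 pinch [664.39 -93.43 105.9 ] q [-0.16  0.63  1.64  0.    0.81 -0.3 ]
```

Emit:
{"fn": "jog_arm", "kwargs": {
  "xyz": [
    [-7, 0, 38],
    [-7, 0, 38],
    [-7, 0, 38]
  ],
  "yaw": [0, 0, 0]
}}

```text
t: 5.9
ee_pos: [637.6, -92.5, 192.4]
orientation: [2.039, 2.344, 0.034]
ft_force: [-0.3, -0.4, -0.2]
width: 87.9
```

```bash
python3 -c "
from h import *
np.set_printoptions(precision=3,suppress=True)
st();ctrl.get_image('side');st();ctrl.get_image('side');ctrl.get_image('side');st()"
```

```text
t 5.9 tcp [637.581 -92.497 192.404] z-axis tilt(x,y) deg [ 2.33  -0.343] jaw deg 7.980311647603993 F [-0.273 -0.39  -0.181] w 87.89005216335231
 pinch [636.821 -92.385 211.088] q [-0.163  0.467  1.638  0.001  0.996 -0.302]
t 5.95 tcp [640.871 -93.166 201.232] z-axis tilt(x,y) deg [ 2.967 -0.45 ] jaw deg 7.988053872353123 F [ 2.318 -0.553  4.633] w 88.01128950210006
 pinch [639.903 -93.019 219.907] q [-0.163  0.457  1.632  0.001  1.001 -0.302]
t 6.05 tcp [640.897 -93.034 196.433] z-axis tilt(x,y) deg [ 2.92  -0.438] jaw deg 7.9792081733787334 F [-0.198 -0.94  -0.647] w 87.77825600810147
 pinch [639.944 -92.891 215.109] q [-0.163  0.463  1.635  0.001  0.993 -0.302]
```

Emit:
{"fn": "jog_arm", "kwargs": {
  "xyz": [
    [0, 0, 41],
    [0, 0, 41],
    [0, 0, 41],
    [0, 0, 41]
  ],
  "yaw": [0, 0, 0, 0]
}}

```text
t: 6.38
ee_pos: [632.2, -91.6, 346.5]
orientation: [2.049, 2.355, 0.02]
ft_force: [0.8, -0.1, -0.1]
width: 87.9
```

```bash
cat > s.py <<'E'
from h import *
import sys
np.set_printoptions(precision=2,suppress=True)
for i in range(int(sys.argv[1]) if len(sys.argv)>1 else 3): ctrl.get_image('side')
st()
E
python3 s.py
```

```text
t 6.53 tcp [634.57 -92.02 349.36] z-axis tilt(x,y) deg [ 1.84 -0.26] jaw deg 7.964088109982028 F [-0.2  -0.49 -0.76] w 87.96422395943563
 pinch [633.97 -91.93 368.05] q [-0.16  0.32  1.48  0.    1.3  -0.3 ]
```

Emit:
{"fn": "jog_arm", "kwargs": {
  "xyz": [
    [0, 0, -41]
  ],
  "yaw": [0]
}}

```text
t: 6.62
ee_pos: [638.5, -92.6, 314.3]
orientation: [2.037, 2.341, 0.038]
ft_force: [1.7, 0.4, 0.8]
width: 87.7
```

```bash
python3 s.py
```

```text
t 6.77 tcp [631.71 -91.54 303.32] z-axis tilt(x,y) deg [ 1.28 -0.17] jaw deg 7.959330671809 F [ 0.2  -0.21  0.07] w 88.25393274922259
 pinch [631.29 -91.48 322.01] q [-0.16  0.36  1.54  0.    1.23 -0.3 ]
```

Emit:
{"fn": "jog_arm", "kwargs": {
  "xyz": [
    [10, 0, -41]
  ],
  "yaw": [0]
}}

```text
t: 6.85
ee_pos: [643.9, -92.2, 273.0]
orientation: [2.045, 2.35, 0.027]
ft_force: [2.1, 0.0, 0.5]
width: 88.0
```

```bash
python3 s.py
```

```text
t 7.0 tcp [639.18 -91.27 264.23] z-axis tilt(x,y) deg [ 0.86 -0.1 ] jaw deg 7.961882090843304 F [ 0.3  -0.68  1.36] w 87.92244713919678
 pinch [638.89 -91.24 282.93] q [-0.16  0.41  1.56  0.    1.17 -0.3 ]
```

Emit:
{"fn": "jog_arm", "kwargs": {
  "xyz": [
    [10, 0, -41]
  ],
  "yaw": [0]
}}

```text
t: 7.08
ee_pos: [652.6, -92.1, 234.1]
orientation: [2.047, 2.353, 0.023]
ft_force: [1.0, -0.2, 0.3]
width: 87.6
```

```bash
python3 s.py
```

```text
t 7.23 tcp [647.42 -91.13 225.18] z-axis tilt(x,y) deg [ 0.6  -0.07] jaw deg 7.966983900620131 F [ 0.32 -0.48  1.19] w 87.8191234155481
 pinch [647.23 -91.11 243.88] q [-0.16  0.46  1.57  0.    1.11 -0.3 ]
```

Emit:
{"fn": "jog_arm", "kwargs": {
  "xyz": [
    [5, 0, -41]
  ],
  "yaw": [0]
}}

```text
t: 7.32
ee_pos: [657.6, -92.0, 194.0]
orientation: [2.048, 2.355, 0.021]
ft_force: [2.0, -0.2, 0.7]
width: 88.0
```

```bash
python3 s.py
```

```text
t 7.47 tcp [651.19 -90.96 184.73] z-axis tilt(x,y) deg [ 0.41 -0.03] jaw deg 7.971390339674335 F [-0.1   0.75  1.53] w 88.09258622421831
 pinch [651.06 -90.95 203.43] q [-0.16  0.51  1.59  0.    1.04 -0.3 ]
```

Emit:
{"fn": "jog_arm", "kwargs": {
  "xyz": [
    [0, -1, -41]
  ],
  "yaw": [0]
}}

```text
t: 7.55
ee_pos: [657.5, -92.9, 153.4]
orientation: [2.049, 2.356, 0.02]
ft_force: [1.7, 0.5, 1.5]
width: 88.4
```

```bash
python3 s.py 2
```

```text
t 7.65 tcp [648.85 -91.77 142.26] z-axis tilt(x,y) deg [0.09 0.01] jaw deg 7.966064542549639 F [-0.34  0.09 -0.64] w 87.6694854624734
 pinch [648.82 -91.77 160.96] q [-0.16  0.56  1.61  0.    0.97 -0.3 ]
```

Emit:
{"fn": "jog_arm", "kwargs": {
  "xyz": [
    [0, 0, -41]
  ],
  "yaw": [0]
}}

```text
t: 7.73
ee_pos: [654.7, -92.7, 110.9]
orientation: [2.054, 2.361, 0.013]
ft_force: [2.1, -0.5, 0.7]
width: 87.7
```

```bash
python3 s.py 2; python3 - <<'E'
from w import *
p=ctrl.get_image("wrist"); cv2.imwrite("pics/wr3.png",p["img"])
E
```

```text
t 7.83 tcp [646.18 -91.35 100.37] z-axis tilt(x,y) deg [-0.29  0.07] jaw deg 7.964430460359537 F [-0.98  1.32 -1.45] w 88.04740737439647
 pinch [646.27 -91.38 119.07] q [-0.16  0.61  1.63  0.    0.9  -0.3 ]
```

View pics/wr3.png

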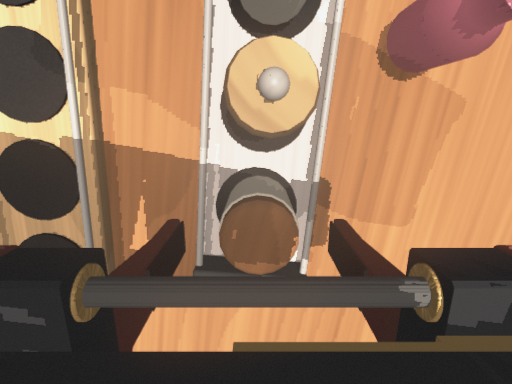

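Emit:
{"fn": "jog_arm", "kwargs": {
  "xyz": [
    [5, 1, -41]
  ],
  "yaw": [0]
}}

```text
t: 7.97
ee_pos: [658.8, -91.7, 71.0]
orientation: [2.056, 2.363, 0.01]
ft_force: [2.1, -1.0, 1.1]
width: 88.0
```

```bash
python3 s.py 2
```

```text
t 8.07 tcp [650.97 -90.17  59.98] z-axis tilt(x,y) deg [-0.41  0.09] jaw deg 7.972578076370932 F [-0.17  0.65 -1.05] w 87.99559924476038
 pinch [651.11 -90.2   78.68] q [-0.16  0.67  1.63  0.    0.84 -0.3 ]
```

Emit:
{"fn": "jog_arm", "kwargs": {
  "xyz": [
    [-1, 0, -9]
  ],
  "yaw": [0]
}}

```text
t: 8.15
ee_pos: [651.8, -90.4, 54.2]
orientation: [-2.059, -2.368, 0.003]
ft_force: [1.1, -1.0, 0.2]
width: 87.8
```

```bash
python3 s.py 2
```

```text
t 8.25 tcp [650.1  -90.21  52.46] z-axis tilt(x,y) deg [-0.39  0.09] jaw deg 7.97597669377171 F [ 0.55 -0.03 -0.38] w 87.9052289338421
 pinch [650.22 -90.24  71.16] q [-0.16  0.68  1.64  0.    0.83 -0.3 ]
```

Emit:
{"fn": "jog_arm", "kwargs": {
  "xyz": [
    [0, 0, -1]
  ],
  "yaw": [0],
  "gripper": 1
}}

```text
t: 8.33
ee_pos: [650.9, -90.4, 53.5]
orientation: [-2.059, -2.367, 0.004]
ft_force: [0.6, 0.5, 0.5]
width: 83.7
```

```bash
python3 s.py 4;python3 s.py 4;python3 s.py 4
```

```text
t 8.53 tcp [650.79 -90.38  52.9 ] z-axis tilt(x,y) deg [-0.28  0.07] jaw deg 7.972928395823193 F [ 0.73  0.29 -0.51] w 68.31932580939177
 pinch [650.88 -90.4   71.6 ] q [-0.16  0.68  1.63  0.    0.83 -0.3 ]
t 8.73 tcp [649.51 -90.32  51.83] z-axis tilt(x,y) deg [-0.46  0.08] jaw deg 7.9794596711879375 F [-4.   -1.07  7.03] w 53.63432499344348
 pinch [649.66 -90.35  70.53] q [-0.16  0.68  1.64  0.    0.83 -0.3 ]
t 8.93 tcp [649.51 -90.32  51.86] z-axis tilt(x,y) deg [-0.46  0.09] jaw deg 7.973040158745566 F [-3.93 -0.51  5.57] w 53.24369383482451
 pinch [649.66 -90.35  70.56] q [-0.16  0.68  1.64  0.    0.83 -0.3 ]
```

Emit:
{"fn": "jog_arm", "kwargs": {
  "xyz": [
    [0, 0, 15],
    [0, 0, 35],
    [0, 0, 41],
    [0, 0, 41],
    [0, 0, 25]
  ],
  "yaw": [0, 0, 0, 0, 0]
}}

```text
t: 9.35
ee_pos: [641.2, -89.0, 203.7]
orientation: [-2.046, -2.351, 0.023]
ft_force: [2.0, -1.1, -2.3]
width: 53.0
```

```bash
python3 s.py 3
```

```text
t 9.5 tcp [641.5  -89.03 202.17] z-axis tilt(x,y) deg [-1.54  0.28] jaw deg 7.958903305867235 F [-0.54 -0.07 -3.19] w 53.0966994111499
 pinch [642.   -89.12 220.87] q [-0.16  0.49  1.57  0.    1.11 -0.3 ]
```

Emit:
{"fn": "jog_arm", "kwargs": {
  "xyz": [
    [-16, 13, 0],
    [-32, 25, 0],
    [-32, 25, 0],
    [-32, 25, 0],
    [-32, 25, 0],
    [-32, 25, 0],
    [-16, 13, 0]
  ],
  "yaw": [0, 0, 0, 0, 0, 0, 0]
}}

```text
t: 10.08
ee_pos: [438.3, 60.3, 186.1]
orientation: [-2.045, -2.334, 0.044]
ft_force: [-0.2, 0.7, -2.9]
width: 53.2
```

```bash
python3 s.py 3; python3 - <<'E'
from w import *
p=ctrl.get_image("wrist"); cv2.imwrite("pics/wr4.png",p["img"])
for d in ([440.6,67],[448.7,-17.2],[456.8,-101.6],[465,-185.7]): print(proj(p,d+[22]))
E
```

```text
t 10.23 tcp [441.23  59.69 186.9 ] z-axis tilt(x,y) deg [-2.56  0.22] jaw deg 7.660766132558102 F [ 0.31 -0.6  -2.25] w 53.51640446143176
 pinch [442.07  59.61 205.58] q [ 0.1   0.23  2.02  0.01  0.94 -0.04]
[261.6 175. ]
[258.7 242.4]
[256.1 302.3]
[253.9 355.7]
```

View pics/wr4.png

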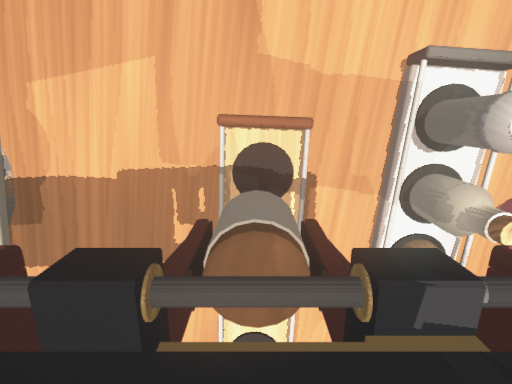

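Emit:
{"fn": "jog_arm", "kwargs": {
  "xyz": [
    [0, 4, -35],
    [0, 4, -35],
    [0, 0, -15]
  ],
  "yaw": [0, 0, 0]
}}

```text
t: 10.53
ee_pos: [450.2, 66.5, 102.3]
orientation: [-2.055, -2.343, 0.025]
ft_force: [-1.2, 1.1, -4.1]
width: 53.6
```

```bash
python3 s.py 3
```

```text
t 10.68 tcp [450.    66.18 103.99] z-axis tilt(x,y) deg [-1.78  0.26] jaw deg 7.48785338267915 F [-0.16 -0.46 -2.83] w 53.65303402960171
 pinch [450.59  66.09 122.68] q [ 0.11  0.38  2.06  0.01  0.73 -0.03]
```

Emit:
{"fn": "jog_arm", "kwargs": {
  "xyz": [
    [-8, 2, -20]
  ],
  "yaw": [0]
}}

```text
t: 10.77
ee_pos: [447.0, 68.1, 86.5]
orientation: [-2.059, -2.345, 0.017]
ft_force: [1.2, 0.2, -2.4]
width: 53.1
```

```bash
python3 s.py 3;  python3 - <<'E'
from w import *
for n in("wrist","side"):
    p=ctrl.get_image(n); cv2.imwrite(f"pics/{n}5.png",p["img"])
E
```

```text
t 10.92 tcp [441.78  67.81  84.11] z-axis tilt(x,y) deg [-1.87  0.25] jaw deg 7.467921883040086 F [-0.72 -0.69 -1.7 ] w 52.81844200444968
 pinch [442.39  67.73 102.8 ] q [ 0.12  0.42  2.08  0.01  0.68 -0.02]
```

View pics/side5.png

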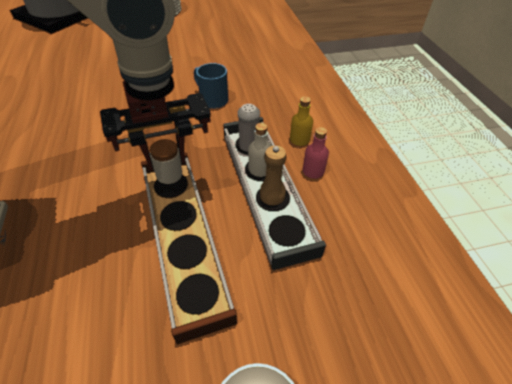

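View pics/wrist5.png

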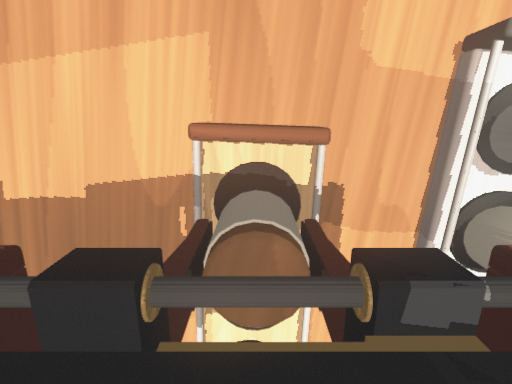

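Emit:
{"fn": "jog_arm", "kwargs": {
  "xyz": [
    [2, 1, -18]
  ],
  "yaw": [0]
}}

```text
t: 11.1
ee_pos: [448.2, 69.2, 70.1]
orientation: [-2.059, -2.345, 0.017]
ft_force: [1.0, -0.6, -2.8]
width: 53.5
```

```bash
python3 s.py 3
```

```text
t 11.25 tcp [445.69  69.03  67.7 ] z-axis tilt(x,y) deg [-1.67  0.28] jaw deg 7.466508981280521 F [ 0.5  -0.19 -2.73] w 53.25425693227179
 pinch [446.24  68.94  86.39] q [ 0.12  0.45  2.08  0.01  0.64 -0.02]
```

Emit:
{"fn": "jog_arm", "kwargs": {
  "xyz": [
    [-4, -1, -11]
  ],
  "yaw": [0]
}}

```text
t: 11.33
ee_pos: [444.2, 68.3, 58.8]
orientation: [-2.058, -2.345, 0.019]
ft_force: [0.6, -0.7, -2.7]
width: 53.7
```

```bash
python3 s.py 3; python3 - <<'E'
from w import *
for n in("wrist","scene"):
    p=ctrl.get_image(n); cv2.imwrite(f"pics/{n}6.png",p["img"])
E
```

```text
t 11.48 tcp [441.51  67.93  57.25] z-axis tilt(x,y) deg [-1.7   0.27] jaw deg 7.46149976180951 F [-0.51 -0.28 -2.02] w 53.445364031800075
 pinch [442.06  67.84  75.95] q [ 0.12  0.47  2.09  0.01  0.61 -0.02]
```

View pics/scene6.png

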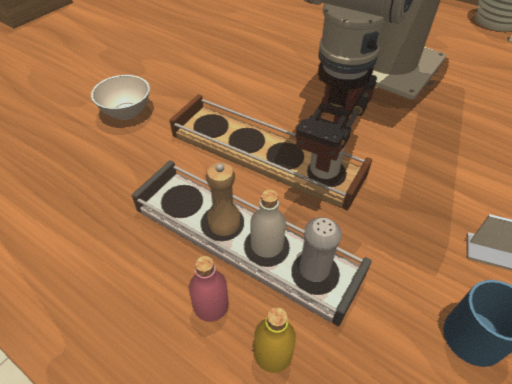

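View pics/wrist6.png

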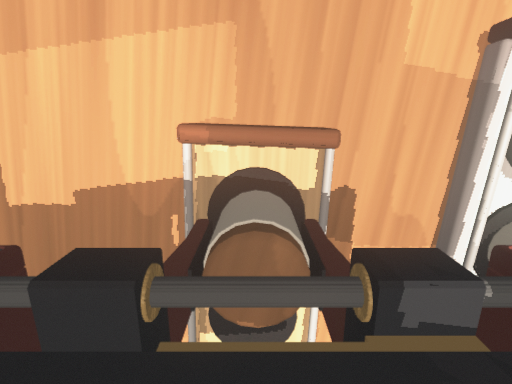

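```bash
python3 - <<'E'
from w import *
p=ctrl.get_image("wrist")
for c in ([441.5,68],):
    for a in (0,90,180,270):
        print(a,proj(p,[c[0]+36*np.cos(np.radians(a)),c[1]+36*np.sin(np.radians(a)),22]))
E
```

```text
0 [303.6 224.2]
90 [261.3 169.4]
180 [205.8 211.2]
270 [248.6 262.1]
```

Emit:
{"fn": "jog_arm", "kwargs": {
  "xyz": [
    [0, 0, -5]
  ],
  "yaw": [0]
}}

```text
t: 11.72
ee_pos: [443.3, 68.2, 53.5]
orientation: [-2.057, -2.344, 0.02]
ft_force: [0.4, 1.5, -2.3]
width: 53.4
```

```bash
python3 s.py 3
```

```text
t 11.87 tcp [442.29  68.09  52.43] z-axis tilt(x,y) deg [-1.62  0.28] jaw deg 7.470367218659816 F [-0.61  0.18 -2.26] w 53.48262495522586
 pinch [442.81  68.    71.12] q [ 0.12  0.48  2.09  0.01  0.6  -0.02]
```

Emit:
{"fn": "jog_arm", "kwargs": {
  "xyz": [
    [0, 0, -2]
  ],
  "yaw": [0]
}}

```text
t: 11.95
ee_pos: [442.0, 68.2, 51.5]
orientation: [-2.056, -2.342, 0.024]
ft_force: [-14.4, -0.0, 46.4]
width: 53.5
```

```bash
python3 s.py 3
```

```text
t 12.1 tcp [441.82  68.16  51.56] z-axis tilt(x,y) deg [-1.67  0.29] jaw deg 7.459219514968785 F [-6.08  0.54 19.49] w 53.34044276418538
 pinch [442.37  68.07  70.26] q [ 0.12  0.48  2.09  0.02  0.6  -0.02]
```

Emit:
{"fn": "jog_arm", "kwargs": {
  "xyz": [
    [0, 0, 0]
  ],
  "yaw": [0],
  "gripper": 0
}}

```text
t: 12.18
ee_pos: [441.8, 68.2, 52.2]
orientation: [-2.056, -2.342, 0.024]
ft_force: [0.0, -0.3, -0.9]
width: 57.6
```

```bash
python3 s.py 12
```

```text
t 12.78 tcp [441.83  68.17  51.5 ] z-axis tilt(x,y) deg [-1.67  0.29] jaw deg 7.457198986274311 F [ 0.64  0.28 -0.53] w 87.98414638445398
 pinch [442.37  68.08  70.2 ] q [ 0.12  0.48  2.09  0.02  0.6  -0.02]
```

Emit:
{"fn": "jog_arm", "kwargs": {
  "xyz": [
    [0, 0, 20],
    [0, 0, 41],
    [0, 0, 41],
    [10, 0, 30],
    [38, -14, 0],
    [38, -14, 0],
    [38, -14, 0],
    [38, -14, 0],
    [38, -14, 0]
  ],
  "yaw": [0, 0, 0, 0, 0, 0, 0, 0, 0],
  "gripper": 0
}}

```text
t: 13.53
ee_pos: [638.2, -2.8, 192.0]
orientation: [-2.047, -2.344, 0.032]
ft_force: [0.7, 0.8, -0.3]
width: 88.0
```

```bash
python3 s.py 3; python3 - <<'E'
from w import *
p=ctrl.get_image("wrist"); cv2.imwrite("pics/wr7.png",p["img"])
print(proj(p,[642,-10,150]),proj(p,[642,-10,78+22]),proj(p,ctrl.get_obs()["ee_pos"]))
E
```

```text
t 13.68 tcp [638.33  -3.05 190.8 ] z-axis tilt(x,y) deg [-2.04  0.23] jaw deg 7.640906388137268 F [-0.91 -0.17  0.16] w 87.80461418999961
 pinch [639.    -3.12 209.48] q [-0.02  0.49  1.6   0.    1.09 -0.16]
[259.9 224.7] [261.1 205.5] [250.8 235.4]
```

View pics/wr7.png

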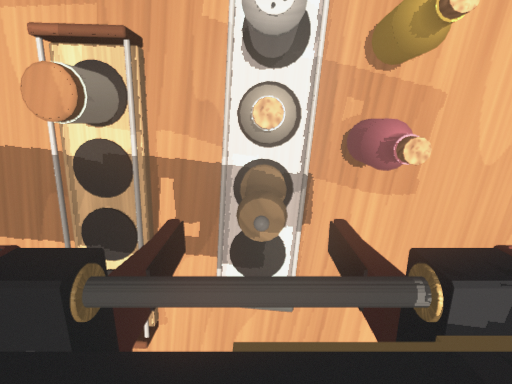

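Emit:
{"fn": "jog_arm", "kwargs": {
  "xyz": [
    [-1, -3, -35],
    [-2, -3, -35]
  ],
  "yaw": [0, 0],
  "gripper": 0
}}

```text
t: 13.9
ee_pos: [636.0, -7.2, 126.1]
orientation: [-2.052, -2.349, 0.022]
ft_force: [0.4, -0.3, -0.2]
width: 87.9
```

```bash
python3 s.py 3
```

```text
t 14.05 tcp [633.29  -7.2  124.06] z-axis tilt(x,y) deg [-1.96  0.26] jaw deg 7.7261177851863145 F [ 1.28 -0.94  0.4 ] w 88.05670615733456
 pinch [633.93  -7.29 142.75] q [-0.03  0.57  1.65  0.    0.96 -0.17]
```

Emit:
{"fn": "jog_arm", "kwargs": {
  "xyz": [
    [8, -1, -20],
    [2, 0, -15]
  ],
  "yaw": [0, 0],
  "gripper": 0
}}

```text
t: 14.22
ee_pos: [645.3, -7.2, 94.6]
orientation: [-2.05, -2.349, 0.023]
ft_force: [0.0, 0.4, -0.6]
width: 87.8
```

```bash
python3 s.py 3; python3 - <<'E'
from w import *
p=ctrl.get_image("wrist"); cv2.imwrite("pics/wr8.png",p["img"])
print(proj(p,[643,-9,150]))
E
```

```text
t 14.37 tcp [644.53  -7.25  94.13] z-axis tilt(x,y) deg [-1.68  0.26] jaw deg 7.775752837448653 F [0.54 0.32 0.46] w 88.00809996428228
 pinch [645.07  -7.34 112.82] q [-0.03  0.62  1.64  0.    0.91 -0.17]
[245.1 293. ]
```

View pics/wr8.png

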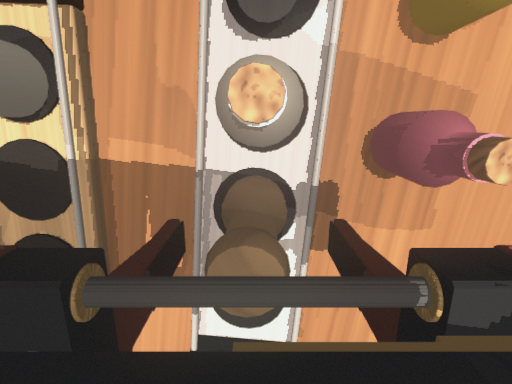

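Emit:
{"fn": "jog_arm", "kwargs": {
  "xyz": [
    [-2, -1, -8]
  ],
  "yaw": [0],
  "gripper": 0
}}

```text
t: 14.5
ee_pos: [644.7, -8.1, 89.1]
orientation: [-2.052, -2.351, 0.019]
ft_force: [0.2, -0.6, 0.6]
width: 87.8
```

```bash
python3 s.py 3
```

```text
t 14.65 tcp [642.54  -8.36  86.91] z-axis tilt(x,y) deg [-1.63  0.26] jaw deg 7.767222267836901 F [0.26 0.64 0.95] w 88.14057746779403
 pinch [643.08  -8.44 105.6 ] q [-0.03  0.63  1.64  0.    0.9  -0.17]
```

Emit:
{"fn": "jog_arm", "kwargs": {
  "xyz": [
    [0, 0, -1]
  ],
  "yaw": [0],
  "gripper": 1
}}

```text
t: 14.73
ee_pos: [642.7, -8.4, 86.4]
orientation: [-2.05, -2.349, 0.023]
ft_force: [0.9, 0.0, 0.6]
width: 84.2
```

```bash
python3 s.py 12; python3 s.py 4
```

```text
t 15.33 tcp [642.38  -8.38  85.88] z-axis tilt(x,y) deg [-1.65  0.25] jaw deg 7.769091493869959 F [-0.91 -1.08  1.47] w 39.86789449605593
 pinch [642.92  -8.46 104.57] q [-0.03  0.63  1.64  0.    0.9  -0.17]
t 15.53 tcp [642.43  -8.37  85.91] z-axis tilt(x,y) deg [-1.64  0.25] jaw deg 7.769964479407479 F [-0.21 -0.86  1.2 ] w 40.3488320403736
 pinch [642.97  -8.46 104.61] q [-0.03  0.63  1.64  0.    0.9  -0.17]
```

```bash
python3 - <<'E'
from w import *
a=[]
for n in("wrist","scene","side"):
    p=ctrl.get_image(n); a.append(p["img"])
    uv=proj(p,[643,-8,100]).astype(int); print(uv)
    if n!="wrist":
        c=p["img"][max(0,uv[1]-64):uv[1]+64,uv[0]-85:uv[0]+85]; a[-1]=cv2.resize(c,(512,384),interpolation=cv2.INTER_CUBIC)
cv2.imwrite("pics/g9.png",cv2.resize(np.hstack(a[1:]),(800,300))); cv2.imwrite("pics/wr9.png",a[0])
E
python3 s.py 0
```

```text
[254 246]
[222 191]
[275 166]
t 15.68 tcp [642.44  -8.38  85.91] z-axis tilt(x,y) deg [-1.64  0.25] jaw deg 7.771642495190039 F [-2.71  0.24  0.73] w 40.35952105747186
 pinch [642.98  -8.46 104.6 ] q [-0.03  0.63  1.64  0.    0.9  -0.17]
```

View pics/g9.png

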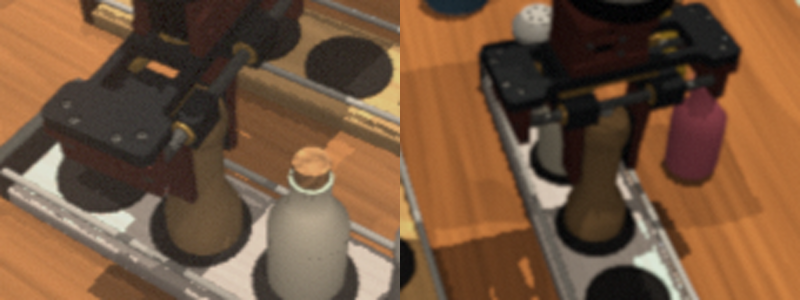

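View pics/wr9.png

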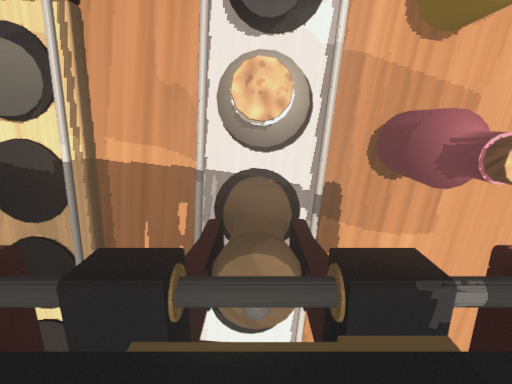

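Emit:
{"fn": "jog_arm", "kwargs": {
  "xyz": [
    [0, 0, 0]
  ],
  "yaw": [0],
  "gripper": 0.3
}}

```text
t: 15.77
ee_pos: [642.4, -8.4, 85.9]
orientation: [-2.05, -2.348, 0.024]
ft_force: [-0.4, -0.5, 0.2]
width: 44.3
```

```bash
python3 s.py 8
```

```text
t 16.17 tcp [642.5   -8.39  85.91] z-axis tilt(x,y) deg [-1.64  0.25] jaw deg 7.767161278050707 F [-0.22  0.62  0.46] w 61.70476446514932
 pinch [643.03  -8.47 104.6 ] q [-0.03  0.63  1.64  0.    0.9  -0.17]
```

Emit:
{"fn": "jog_arm", "kwargs": {
  "xyz": [
    [1, 0, -6]
  ],
  "yaw": [0]
}}

```text
t: 16.25
ee_pos: [644.3, -8.4, 80.8]
orientation: [-2.051, -2.349, 0.022]
ft_force: [-0.6, 0.4, -0.1]
width: 61.5
```

```bash
python3 s.py 3
```

```text
t 16.4 tcp [643.15  -8.32  79.25] z-axis tilt(x,y) deg [-1.69  0.26] jaw deg 7.767964364850996 F [0.23 0.3  0.49] w 61.309189420371766
 pinch [643.7   -8.41  97.94] q [-0.03  0.64  1.64  0.    0.89 -0.17]
```

Emit:
{"fn": "jog_arm", "kwargs": {
  "xyz": [
    [0, 0, 0]
  ],
  "yaw": [0],
  "gripper": 1
}}

```text
t: 16.48
ee_pos: [643.1, -8.3, 79.0]
orientation: [-2.049, -2.347, 0.025]
ft_force: [0.2, 0.8, -0.7]
width: 57.6
```

```bash
python3 s.py 6; python3 s.py 6
```

```text
t 16.78 tcp [642.97  -8.34  79.23] z-axis tilt(x,y) deg [-1.71  0.26] jaw deg 7.772739848703338 F [-0.76 -0.06  0.31] w 40.29900525138409
 pinch [643.53  -8.42  97.92] q [-0.03  0.64  1.64  0.    0.89 -0.17]
t 17.08 tcp [643.02  -8.34  79.24] z-axis tilt(x,y) deg [-1.71  0.26] jaw deg 7.771446216198103 F [-1.03 -0.11  1.2 ] w 40.07941117346113
 pinch [643.58  -8.43  97.93] q [-0.03  0.64  1.64  0.    0.89 -0.17]
```

Emit:
{"fn": "jog_arm", "kwargs": {
  "xyz": [
    [0, 0, 12]
  ],
  "yaw": [0]
}}

```text
t: 17.17
ee_pos: [641.3, -8.3, 89.4]
orientation: [-2.047, -2.345, 0.029]
ft_force: [-0.6, -0.8, -2.8]
width: 40.1
```

```bash
python3 s.py 4; python3 - <<'E'
from w import *
a=[]
for n in("wrist","scene","side"):
    p=ctrl.get_image(n); a.append(p["img"])
    uv=proj(p,[643,-8,90]).astype(int)
    if n!="wrist":
        c=p["img"][max(0,uv[1]-64):uv[1]+64,uv[0]-85:uv[0]+85]; a[-1]=cv2.resize(c,(512,384),interpolation=cv2.INTER_CUBIC)
cv2.imwrite("pics/g10.png",cv2.resize(np.hstack(a[1:]),(800,300))); cv2.imwrite("pics/wr10.png",a[0])
E
python3 s.py 0
```

```text
t 17.37 tcp [643.58  -8.35  91.94] z-axis tilt(x,y) deg [-1.62  0.26] jaw deg 7.764833504550079 F [ 0.57 -1.15 -1.71] w 40.6998189037923
 pinch [644.11  -8.44 110.63] q [-0.03  0.62  1.64  0.    0.91 -0.17]
t 17.52 tcp [642.91  -8.33  91.12] z-axis tilt(x,y) deg [-1.72  0.26] jaw deg 7.769050971847475 F [ 0.47  0.76 -3.01] w 40.25011825559172
 pinch [643.47  -8.42 109.81] q [-0.03  0.62  1.64  0.    0.91 -0.17]
```

View pics/g10.png

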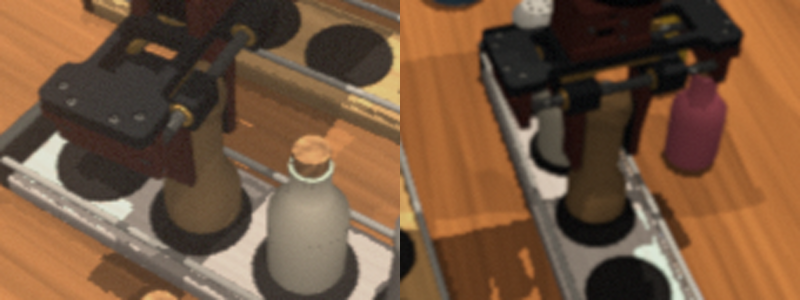

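Emit:
{"fn": "jog_arm", "kwargs": {
  "xyz": [
    [0, 0, 20],
    [-10, 0, 20],
    [-25, -1, 0],
    [-36, -1, 0],
    [-36, -1, 0],
    [-36, -1, 0],
    [-30, -1, 0],
    [-10, -1, 0]
  ],
  "yaw": [0, 0, 0, 0, 0, 0, 0, 0]
}}

```text
t: 18.18
ee_pos: [454.2, -14.1, 130.5]
orientation: [-2.049, -2.348, 0.024]
ft_force: [-1.1, -0.1, -2.4]
width: 40.3
```

```bash
python3 s.py 4; python3 - <<'E'
from w import *
p=ctrl.get_image("wrist"); cv2.imwrite("pics/wr11.png",p["img"])
for a in (0,90,180,270):
        print(a,proj(p,[449.3+36*np.cos(np.radians(a)),-17+36*np.sin(np.radians(a)),22]))
E
```

```text
t 18.38 tcp [460.64 -14.36 131.51] z-axis tilt(x,y) deg [-1.29  0.24] jaw deg 7.786743856789533 F [ 1.26  0.47 -1.17] w 40.339440428988325
 pinch [461.06 -14.44 150.21] q [-0.06  0.34  2.04  0.    0.79 -0.2 ]
0 [281.7 198.6]
90 [250.2 157.3]
180 [209.  188.6]
270 [241.  227.6]
```

View pics/wr11.png

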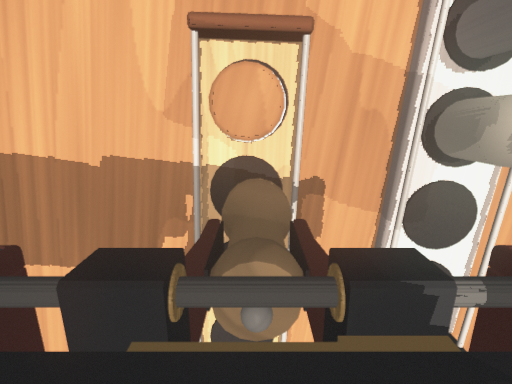

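Emit:
{"fn": "jog_arm", "kwargs": {
  "xyz": [
    [-10, -2, -20]
  ],
  "yaw": [0]
}}

```text
t: 18.52
ee_pos: [457.1, -16.5, 114.1]
orientation: [-2.057, -2.358, 0.008]
ft_force: [1.0, -0.0, -2.6]
width: 40.4
```

```bash
python3 s.py 3
```

```text
t 18.67 tcp [451.01 -16.29 110.72] z-axis tilt(x,y) deg [-1.41  0.25] jaw deg 7.788146774108737 F [-0.06 -0.35 -1.92] w 40.11052835700821
 pinch [451.47 -16.38 129.41] q [-0.06  0.37  2.07  0.    0.74 -0.2 ]
```

Emit:
{"fn": "jog_arm", "kwargs": {
  "xyz": [
    [2, 0, -15]
  ],
  "yaw": [0]
}}

```text
t: 18.75
ee_pos: [455.5, -16.4, 97.4]
orientation: [-2.053, -2.353, 0.016]
ft_force: [0.8, -0.3, -1.2]
width: 40.4
```

```bash
python3 s.py 3
```

```text
t 18.9 tcp [453.51 -16.24  95.61] z-axis tilt(x,y) deg [-1.47  0.26] jaw deg 7.789787322486422 F [-0.09  0.5  -2.26] w 39.99725856801296
 pinch [453.99 -16.33 114.3 ] q [-0.06  0.4   2.07  0.    0.7  -0.2 ]
```

Bottom is now at about 38. I'll correct x by -4 and lower it.

Emit:
{"fn": "jog_arm", "kwargs": {
  "xyz": [
    [-4, 0, -10]
  ],
  "yaw": [0]
}}

```text
t: 18.98
ee_pos: [452.1, -16.3, 87.2]
orientation: [-2.053, -2.353, 0.017]
ft_force: [0.8, -1.1, -2.1]
width: 40.3
```

```bash
python3 s.py 3;  python3 - <<'E'
from w import *
p=ctrl.get_image("scene"); uv=proj(p,[450,-17,70]).astype(int); cv2.imwrite("pics/sc12.png",cv2.resize(p["img"][uv[1]-75:uv[1]+75,uv[0]-100:uv[0]+100],(800,600),interpolation=cv2.INTER_CUBIC))
p=ctrl.get_image("side"); uv=proj(p,[450,-17,70]).astype(int); cv2.imwrite("pics/si12.png",cv2.resize(p["img"][uv[1]-75:uv[1]+75,uv[0]-100:uv[0]+100],(800,600),interpolation=cv2.INTER_CUBIC))
E
```

```text
t 19.13 tcp [449.51 -16.16  85.93] z-axis tilt(x,y) deg [-1.51  0.26] jaw deg 7.791845535899509 F [ 0.27  0.28 -2.13] w 40.07889780984064
 pinch [450.01 -16.25 104.63] q [-0.06  0.41  2.08  0.    0.68 -0.2 ]
```

View pics/si12.png

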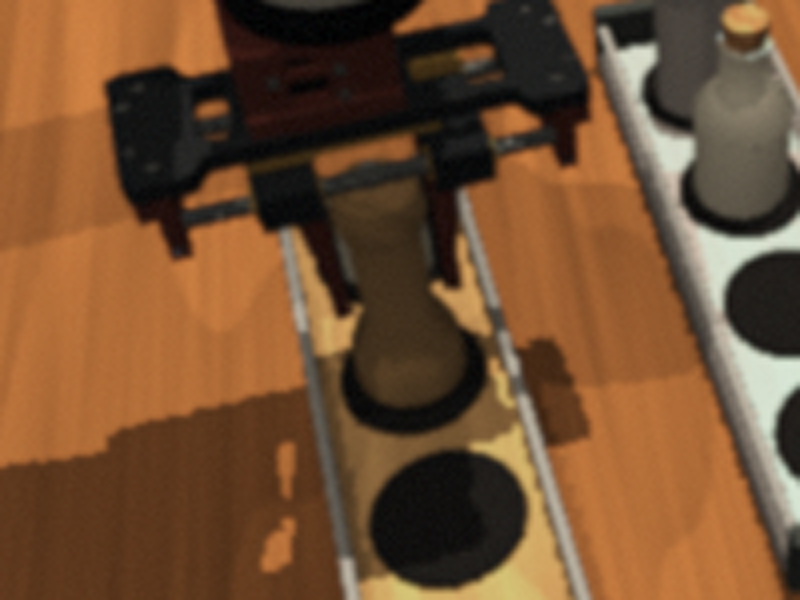

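View pics/sc12.png

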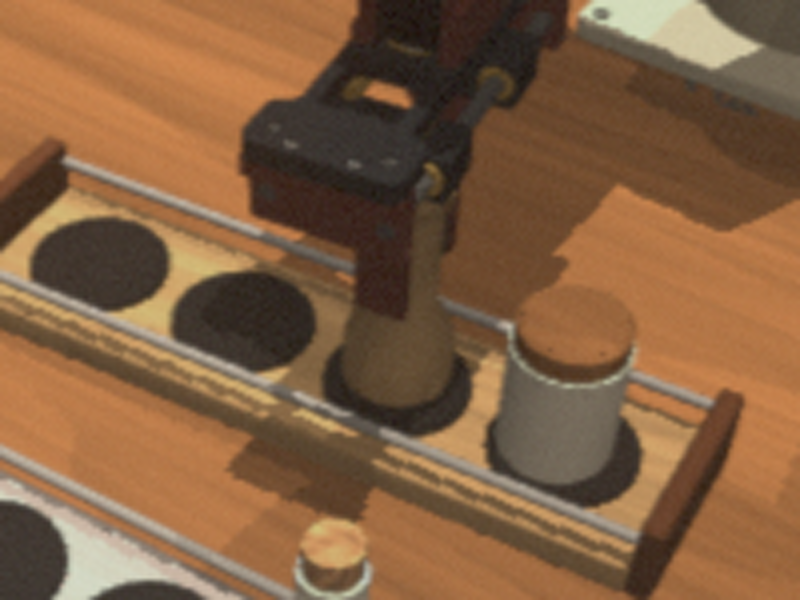

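Emit:
{"fn": "jog_arm", "kwargs": {
  "xyz": [
    [0, -1, -5]
  ],
  "yaw": [0]
}}

```text
t: 19.32
ee_pos: [451.2, -17.2, 82.4]
orientation: [-2.052, -2.352, 0.018]
ft_force: [1.4, -0.6, -3.2]
width: 40.0
```

```bash
python3 s.py 3
```

```text
t 19.47 tcp [450.25 -17.29  81.38] z-axis tilt(x,y) deg [-1.42  0.26] jaw deg 7.785778833037746 F [-0.48  0.19 -2.91] w 39.896151088876636
 pinch [450.71 -17.37 100.08] q [-0.07  0.42  2.08  0.    0.67 -0.21]
```

Emit:
{"fn": "jog_arm", "kwargs": {
  "xyz": [
    [0, 0, -2]
  ],
  "yaw": [0]
}}

```text
t: 19.55
ee_pos: [450.5, -17.3, 79.6]
orientation: [-2.052, -2.351, 0.02]
ft_force: [-0.9, 0.3, -1.6]
width: 40.3
```

```bash
python3 s.py 3
```

```text
t 19.7 tcp [450.16 -17.29  79.28] z-axis tilt(x,y) deg [-1.43  0.26] jaw deg 7.786132271135067 F [-0.85 -0.19 -2.2 ] w 40.03579294538726
 pinch [450.63 -17.37  97.97] q [-0.07  0.43  2.08  0.    0.66 -0.21]
```

Emit:
{"fn": "jog_arm", "kwargs": {
  "xyz": [
    [-1, 0, -1]
  ],
  "yaw": [0]
}}

```text
t: 19.78
ee_pos: [449.8, -17.3, 78.7]
orientation: [-2.052, -2.351, 0.019]
ft_force: [-1.5, -1.1, 18.4]
width: 40.3
```

```bash
python3 s.py 3
```

```text
t 19.93 tcp [449.88 -17.37  78.91] z-axis tilt(x,y) deg [-1.34  0.25] jaw deg 7.784445102154529 F [-0.21 -0.74  4.82] w 40.02624425856433
 pinch [450.32 -17.45  97.61] q [-0.07  0.43  2.08  0.    0.66 -0.21]
```

Contact. Releasing.

Emit:
{"fn": "jog_arm", "kwargs": {
  "xyz": [
    [0, 0, 0]
  ],
  "yaw": [0],
  "gripper": 0
}}

```text
t: 20.02
ee_pos: [450.2, -17.4, 79.2]
orientation: [-2.053, -2.352, 0.018]
ft_force: [-0.6, -0.0, 0.2]
width: 43.8
```

```bash
python3 s.py 12
```

```text
t 20.62 tcp [449.9  -17.35  78.88] z-axis tilt(x,y) deg [-1.34  0.25] jaw deg 7.785183489589392 F [-0.3  -0.25  0.23] w 87.58081103659207
 pinch [450.33 -17.43  97.57] q [-0.07  0.43  2.08  0.    0.66 -0.21]
```

Emit:
{"fn": "jog_arm", "kwargs": {
  "xyz": [
    [0, 0, 20],
    [0, 0, 41],
    [0, 0, 41],
    [20, 10, 20],
    [35, 18, 0],
    [35, 18, 0],
    [35, 18, 0],
    [35, 18, 0]
  ],
  "yaw": [0, 0, 0, 0, 0, 0, 0, 0],
  "gripper": 0
}}

```text
t: 21.28
ee_pos: [606.3, 65.5, 208.2]
orientation: [-2.054, -2.342, 0.025]
ft_force: [0.6, -0.9, 0.1]
width: 88.0
```

```bash
python3 s.py 3; python3 - <<'E'
from w import *
p=ctrl.get_image("wrist"); cv2.imwrite("pics/wr13.png",p["img"])
print(proj(p,[636,70.5,140]),proj(p,ctrl.get_obs()["ee_pos"]))
E
```

```text
t 21.43 tcp [606.62  65.85 206.98] z-axis tilt(x,y) deg [-1.75  0.28] jaw deg 7.612988530601851 F [-0.71 -0.71 -1.01] w 87.79339819084645
 pinch [607.19  65.75 225.67] q [ 0.08  0.43  1.66  0.01  1.08 -0.05]
[292.7 204.8] [250.8 237.7]
```

View pics/wr13.png

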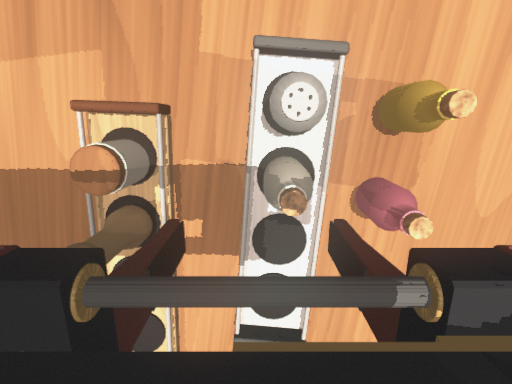

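Emit:
{"fn": "jog_arm", "kwargs": {
  "xyz": [
    [13, 3, -30],
    [13, 3, -30],
    [0, 0, -20]
  ],
  "yaw": [0, 0, 0],
  "gripper": 0
}}

```text
t: 21.73
ee_pos: [631.2, 69.9, 129.7]
orientation: [-2.056, -2.346, 0.02]
ft_force: [-0.3, -0.3, 0.3]
width: 88.0
```

```bash
python3 s.py 3; python3 - <<'E'
from w import *
p=ctrl.get_image("wrist"); cv2.imwrite("pics/wr14.png",p["img"])
print(proj(p,[635.5,72,140]),proj(p,ctrl.get_obs()["ee_pos"]))
E
```

```text
t 21.88 tcp [628.58  69.41 129.71] z-axis tilt(x,y) deg [-1.74  0.25] jaw deg 7.510256748989684 F [-0.8   0.52  0.04] w 87.88771555710362
 pinch [629.15  69.33 148.4 ] q [ 0.09  0.56  1.65  0.01  0.96 -0.05]
[265.9 241.7] [256.1 238.2]
```

View pics/wr14.png

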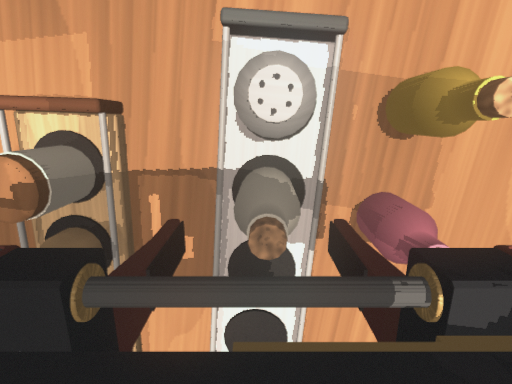

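Emit:
{"fn": "jog_arm", "kwargs": {
  "xyz": [
    [7, 3, -26]
  ],
  "yaw": [0],
  "gripper": 0
}}

```text
t: 22.02
ee_pos: [639.6, 72.3, 111.0]
orientation: [-2.06, -2.348, 0.013]
ft_force: [0.9, 0.1, 0.3]
width: 87.3
```

```bash
python3 s.py 3
```

```text
t 22.17 tcp [636.08  72.35 105.75] z-axis tilt(x,y) deg [-1.64  0.26] jaw deg 7.507315960885941 F [0.19 0.22 0.78] w 88.05723413590927
 pinch [636.62  72.26 124.45] q [ 0.09  0.6   1.64  0.01  0.93 -0.05]
```

Emit:
{"fn": "jog_arm", "kwargs": {
  "xyz": [
    [0, 0, -2]
  ],
  "yaw": [0],
  "gripper": 1
}}

```text
t: 22.25
ee_pos: [636.5, 72.2, 105.5]
orientation: [-2.056, -2.344, 0.022]
ft_force: [0.3, -0.1, 0.4]
width: 84.2
```

```bash
python3 s.py 16; python3 s.py 4
```

```text
t 23.05 tcp [636.18  72.38 103.71] z-axis tilt(x,y) deg [-1.63  0.26] jaw deg 7.5082676539645 F [ 0.14  0.32 -0.16] w 25.10720424004531
 pinch [636.71  72.3  122.41] q [ 0.09  0.6   1.64  0.01  0.92 -0.05]
t 23.25 tcp [636.17  72.38 103.73] z-axis tilt(x,y) deg [-1.63  0.26] jaw deg 7.5050285245701325 F [ 0.54  0.37 -0.57] w 25.477918814332536
 pinch [636.7   72.29 122.42] q [ 0.09  0.6   1.64  0.01  0.92 -0.05]
```

Emit:
{"fn": "jog_arm", "kwargs": {
  "xyz": [
    [0, 0, 12],
    [0, 0, 30],
    [0, 0, 35],
    [-15, -15, 20],
    [-28, -28, 0],
    [-28, -28, 0],
    [-28, -28, 0],
    [-28, -28, 0],
    [-28, -28, 0],
    [-15, -15, 0]
  ],
  "yaw": [0, 0, 0, 0, 0, 0, 0, 0, 0, 0]
}}

```text
t: 24.08
ee_pos: [460.4, -99.1, 209.8]
orientation: [-2.048, -2.354, 0.022]
ft_force: [0.3, -0.1, -2.0]
width: 25.4
```

```bash
python3 s.py 3; python3 - <<'E'
from w import *
p=ctrl.get_image("wrist"); cv2.imwrite("pics/wr15.png",p["img"])
for a in (0,90,180,270):
        print(a,proj(p,[457.5+36*np.cos(np.radians(a)),-101+36*np.sin(np.radians(a)),22]))
E
```

```text
t 24.23 tcp [462.7  -98.43 210.14] z-axis tilt(x,y) deg [-1.33  0.21] jaw deg 7.8577447227371495 F [ 0.38  0.4  -1.83] w 25.536376295695003
 pinch [463.13 -98.5  228.84] q [-0.23  0.23  1.95 -0.    0.98 -0.37]
0 [282.6 182.2]
90 [258.  149.5]
180 [225.4 174.3]
270 [250.3 205.6]
```

View pics/wr15.png

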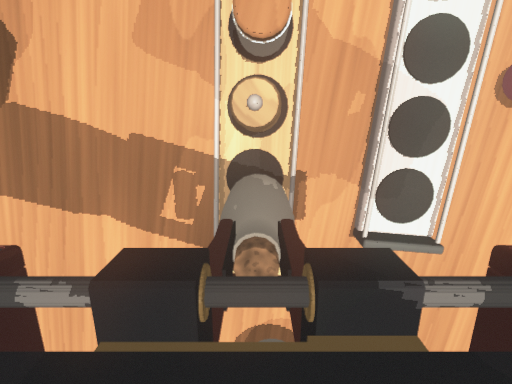

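Emit:
{"fn": "jog_arm", "kwargs": {
  "xyz": [
    [-3, -1, -30],
    [-3, -1, -30]
  ],
  "yaw": [0, 0]
}}

```text
t: 24.45
ee_pos: [465.0, -100.2, 155.2]
orientation: [-2.058, -2.366, 0.006]
ft_force: [-0.0, 0.1, -2.9]
width: 25.7
```

```bash
python3 s.py 3
```

```text
t 24.6 tcp [462.45 -99.57 153.56] z-axis tilt(x,y) deg [-0.86  0.14] jaw deg 7.974947784860476 F [ 0.44  1.11 -1.2 ] w 25.460010865851807
 pinch [462.74 -99.62 172.26] q [-0.24  0.31  2.   -0.    0.84 -0.37]
```

Emit:
{"fn": "jog_arm", "kwargs": {
  "xyz": [
    [-2, -1, -28]
  ],
  "yaw": [0]
}}

```text
t: 24.68
ee_pos: [465.4, -101.0, 129.7]
orientation: [-2.057, -2.368, 0.006]
ft_force: [3.7, -0.5, -2.4]
width: 25.3
```

```bash
python3 s.py 3
```

```text
t 24.83 tcp [ 460.31 -100.    125.69] z-axis tilt(x,y) deg [-1.    0.18] jaw deg 8.016855815452764 F [ 0.58  0.59 -1.73] w 25.35434875628244
 pinch [ 460.64 -100.06  144.39] q [-0.24  0.36  2.02 -0.    0.78 -0.38]
```

Emit:
{"fn": "jog_arm", "kwargs": {
  "xyz": [
    [-2, -1, -14]
  ],
  "yaw": [0]
}}

```text
t: 24.92
ee_pos: [461.2, -101.2, 114.6]
orientation: [-2.053, -2.364, 0.01]
ft_force: [0.4, -0.3, -1.4]
width: 25.3
```

```bash
python3 s.py 3; python3 - <<'E'
from w import *
for n in("side","scene"):
    p=ctrl.get_image(n); uv=proj(p,[457,-100,70]).astype(int); cv2.imwrite(f"pics/{n}16.png",cv2.resize(p["img"][uv[1]-60:uv[1]+60,uv[0]-80:uv[0]+80],(640,480),interpolation=cv2.INTER_CUBIC))
E
```

```text
t 25.07 tcp [ 458.8  -100.89  112.78] z-axis tilt(x,y) deg [-0.99  0.18] jaw deg 8.029725171291862 F [-0.3   0.28 -1.64] w 25.433464389918836
 pinch [ 459.12 -100.95  131.48] q [-0.24  0.38  2.03 -0.    0.75 -0.38]
```

View pics/side16.png

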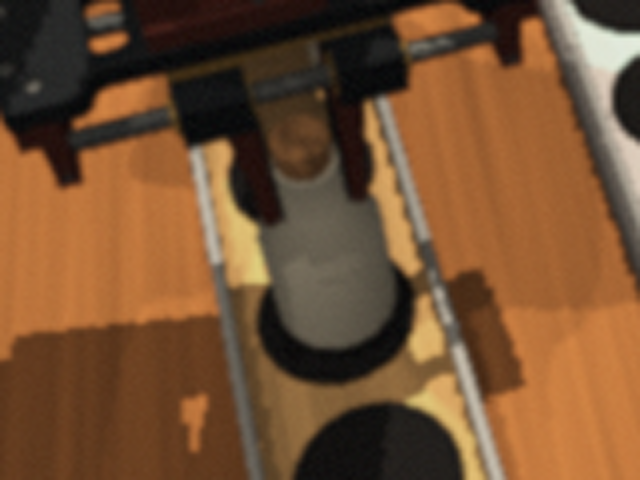

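View pics/scene16.png

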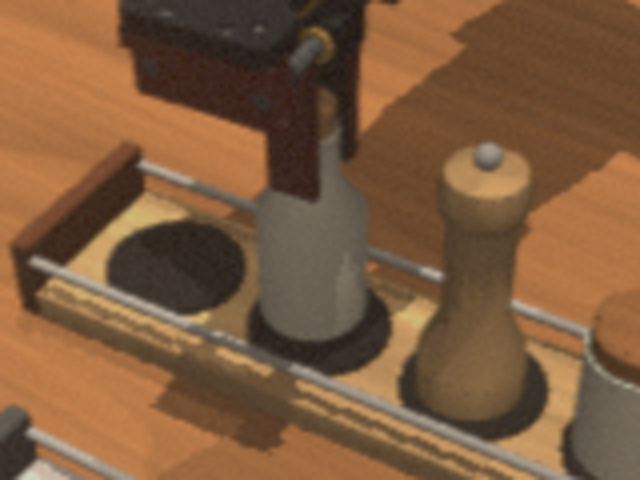

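Emit:
{"fn": "jog_arm", "kwargs": {
  "xyz": [
    [-1, 0, -7]
  ],
  "yaw": [0]
}}

```text
t: 25.25
ee_pos: [459.9, -101.3, 107.8]
orientation: [-2.054, -2.364, 0.01]
ft_force: [0.9, -0.3, -1.5]
width: 25.4
```

```bash
python3 s.py 3
```

```text
t 25.4 tcp [ 458.18 -101.03  106.19] z-axis tilt(x,y) deg [-0.91  0.16] jaw deg 8.026073149839013 F [-0.07  0.2  -1.83] w 25.76116295763535
 pinch [ 458.47 -101.09  124.88] q [-0.24  0.39  2.04 -0.    0.73 -0.38]
```

Emit:
{"fn": "jog_arm", "kwargs": {
  "xyz": [
    [-1, 0, -2]
  ],
  "yaw": [0]
}}

```text
t: 25.48
ee_pos: [457.6, -101.1, 104.5]
orientation: [-2.052, -2.362, 0.012]
ft_force: [-0.9, -0.3, -0.8]
width: 25.0
```

```bash
python3 s.py 3
```

```text
t 25.63 tcp [ 456.99 -101.02  104.12] z-axis tilt(x,y) deg [-0.93  0.16] jaw deg 8.015890754015428 F [-0.68  0.33 -1.07] w 25.503455995938534
 pinch [ 457.29 -101.08  122.82] q [-0.24  0.39  2.04 -0.    0.73 -0.38]
```

Emit:
{"fn": "jog_arm", "kwargs": {
  "xyz": [
    [0, 0, -1]
  ],
  "yaw": [0]
}}

```text
t: 25.72
ee_pos: [457.1, -101.1, 103.3]
orientation: [-2.052, -2.361, 0.013]
ft_force: [-3.7, -2.6, 19.0]
width: 25.2
```

```bash
python3 s.py 3
```

```text
t 25.87 tcp [ 457.14 -101.15  103.42] z-axis tilt(x,y) deg [-0.91  0.15] jaw deg 8.017571894862606 F [-0.56 -1.18  3.5 ] w 25.982639854387987
 pinch [ 457.44 -101.2   122.11] q [-0.24  0.4   2.04 -0.    0.72 -0.38]
```

Contact. Releasing, then on to the shaker at about (629.5,153).

Emit:
{"fn": "jog_arm", "kwargs": {
  "xyz": [
    [0, 0, 0]
  ],
  "yaw": [0],
  "gripper": 0
}}

```text
t: 25.95
ee_pos: [457.3, -101.2, 103.5]
orientation: [-2.052, -2.361, 0.013]
ft_force: [0.2, -0.5, -0.6]
width: 29.2
```

```bash
python3 s.py 14
```

```text
t 26.65 tcp [ 457.17 -101.16  103.41] z-axis tilt(x,y) deg [-0.91  0.15] jaw deg 8.01974039912365 F [ 0.73 -0.82 -0.42] w 84.60445142392183
 pinch [ 457.47 -101.21  122.11] q [-0.24  0.4   2.04 -0.    0.72 -0.38]
```

Emit:
{"fn": "jog_arm", "kwargs": {
  "xyz": [
    [0, 0, 20],
    [0, 0, 41],
    [0, 0, 41],
    [10, 20, 20],
    [20, 35, 0],
    [20, 35, 0],
    [20, 35, 0],
    [20, 35, 0],
    [20, 35, 0],
    [20, 35, 0]
  ],
  "yaw": [0, 0, 0, 0, 0, 0, 0, 0, 0, 0],
  "gripper": 0
}}

```text
t: 27.48
ee_pos: [586.2, 133.1, 233.4]
orientation: [-2.064, -2.349, 0.011]
ft_force: [0.6, -0.2, 0.4]
width: 87.7
```

```bash
python3 s.py 3; python3 - <<'E'
from w import *
p=ctrl.get_image("wrist"); cv2.imwrite("pics/wr17.png",p["img"])
print(proj(p,[629.5,153,127]),proj(p,ctrl.get_obs()["ee_pos"]))
E
```

```text
t 27.63 tcp [586.31 133.59 232.83] z-axis tilt(x,y) deg [-0.9   0.23] jaw deg 7.597259610364566 F [-0.4  -1.   -0.67] w 87.91704590855674
 pinch [586.61 133.52 251.53] q [0.2  0.38 1.67 0.01 1.11 0.06]
[304.1 179.8] [252.  239.2]
```

View pics/wr17.png

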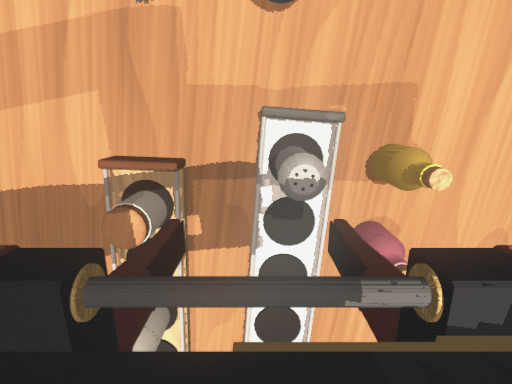

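Emit:
{"fn": "jog_arm", "kwargs": {
  "xyz": [
    [20, 10, -30],
    [20, 10, -30],
    [0, 0, -25]
  ],
  "yaw": [0, 0, 0],
  "gripper": 0
}}

```text
t: 27.93
ee_pos: [628.6, 150.0, 152.3]
orientation: [-2.069, -2.354, -0.0]
ft_force: [-0.8, -0.3, -0.3]
width: 88.0
```

```bash
python3 s.py 3; python3 - <<'E'
from w import *
p=ctrl.get_image("wrist"); cv2.imwrite("pics/wr18.png",p["img"])
print(proj(p,[628.5,154.5,127]),proj(p,ctrl.get_obs()["ee_pos"]))
E
```

```text
t 28.08 tcp [623.89 148.38 150.96] z-axis tilt(x,y) deg [-0.83  0.17] jaw deg 7.354391342565868 F [0.3  0.38 0.05] w 88.13816028564052
 pinch [624.16 148.33 169.66] q [0.21 0.54 1.63 0.01 0.99 0.08]
[262.5 215.7] [256. 238.]
```

View pics/wr18.png

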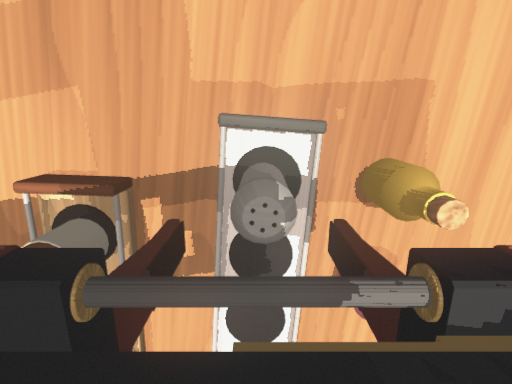

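Emit:
{"fn": "jog_arm", "kwargs": {
  "xyz": [
    [4, 4, -28],
    [4, 3, -28]
  ],
  "yaw": [0, 0],
  "gripper": 0
}}

```text
t: 28.3
ee_pos: [637.9, 154.9, 105.8]
orientation: [-2.076, -2.355, -0.011]
ft_force: [0.6, -0.1, -0.0]
width: 88.2
```

```bash
python3 s.py 3
```

```text
t 28.45 tcp [636.15 154.74 103.95] z-axis tilt(x,y) deg [-0.14  0.32] jaw deg 7.249887742704578 F [ 0.13  0.39 -0.65] w 88.01203245688156
 pinch [636.2  154.63 122.65] q [0.22 0.61 1.63 0.01 0.9  0.09]
```

Emit:
{"fn": "jog_arm", "kwargs": {
  "xyz": [
    [-5, 0, -20]
  ],
  "yaw": [0],
  "gripper": 0
}}

```text
t: 28.53
ee_pos: [635.2, 155.1, 89.5]
orientation: [-2.077, -2.357, -0.016]
ft_force: [0.6, -0.5, 0.2]
width: 87.8
```

```bash
python3 s.py 3
```

```text
t 28.68 tcp [630.76 154.39  85.32] z-axis tilt(x,y) deg [-0.16  0.31] jaw deg 7.237692677519001 F [-0.46 -0.08  0.02] w 87.73434198400932
 pinch [630.81 154.29 104.02] q [0.22 0.63 1.65 0.01 0.87 0.09]
```

Emit:
{"fn": "jog_arm", "kwargs": {
  "xyz": [
    [0, 0, -20]
  ],
  "yaw": [0],
  "gripper": 0
}}

```text
t: 28.77
ee_pos: [634.2, 155.0, 70.6]
orientation: [-2.076, -2.356, -0.014]
ft_force: [1.5, -0.1, -0.6]
width: 87.6
```

```bash
python3 s.py 3
```

```text
t 28.92 tcp [630.69 154.26  66.26] z-axis tilt(x,y) deg [-0.18  0.31] jaw deg 7.234611291354329 F [-0.36  0.36 -0.51] w 87.8686183390958
 pinch [630.75 154.16  84.96] q [0.22 0.65 1.65 0.01 0.84 0.09]
```

Emit:
{"fn": "jog_arm", "kwargs": {
  "xyz": [
    [-1, 0, -4]
  ],
  "yaw": [0],
  "gripper": 1
}}

```text
t: 29.0
ee_pos: [630.9, 154.4, 64.3]
orientation: [-2.074, -2.354, -0.006]
ft_force: [-1.0, 0.6, 0.2]
width: 84.1
```

```bash
python3 s.py 12; python3 s.py 4
```

```text
t 29.6 tcp [629.65 154.23  62.46] z-axis tilt(x,y) deg [-0.19  0.31] jaw deg 7.232247795740681 F [-0.89  0.55  2.45] w 47.788060933314874
 pinch [629.71 154.13  81.16] q [0.22 0.66 1.66 0.01 0.83 0.09]
t 29.8 tcp [629.68 154.25  62.46] z-axis tilt(x,y) deg [-0.18  0.31] jaw deg 7.23331739033217 F [-1.51  0.27  3.  ] w 48.175094012127815
 pinch [629.73 154.15  81.16] q [0.22 0.66 1.66 0.01 0.83 0.09]
```

Emit:
{"fn": "jog_arm", "kwargs": {
  "xyz": [
    [0, 0, 12],
    [0, 0, 25],
    [0, 0, 25]
  ],
  "yaw": [0, 0, 0]
}}

```text
t: 30.05
ee_pos: [624.9, 153.1, 120.3]
orientation: [-2.068, -2.347, 0.013]
ft_force: [0.4, 0.6, -1.1]
width: 48.3
```

```bash
python3 s.py 3; python3 - <<'E'
from w import *
for n in("side","scene"):
    p=ctrl.get_image(n); uv=proj(p,[629,154,100]).astype(int); cv2.imwrite(f"pics/{n}19.png",cv2.resize(p["img"][uv[1]-60:uv[1]+60,uv[0]-80:uv[0]+80],(480,360),interpolation=cv2.INTER_CUBIC))
E
```

```text
t 30.2 tcp [627.18 153.64 122.2 ] z-axis tilt(x,y) deg [-0.5   0.23] jaw deg 7.23329030730371 F [-1.2  -0.98 -2.99] w 47.76526770023362
 pinch [627.35 153.56 140.89] q [0.22 0.58 1.64 0.01 0.93 0.09]
```

View pics/scene19.png

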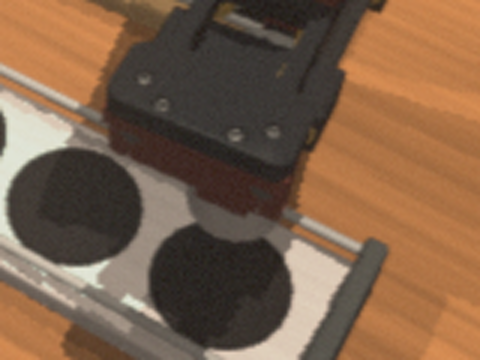

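View pics/side19.png

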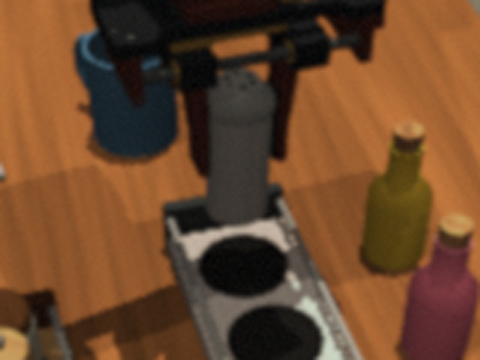

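Emit:
{"fn": "jog_arm", "kwargs": {
  "xyz": [
    [-2, -18, 3],
    [-3, -34, 0],
    [-3, -34, 0],
    [-3, -34, 0],
    [-3, -34, 0],
    [-3, -34, 0],
    [-3, -34, 0],
    [-3, -34, 0],
    [-3, -34, 0],
    [-2, -30, 0],
    [-2, -18, 0]
  ],
  "yaw": [0, 0, 0, 0, 0, 0, 0, 0, 0, 0, 0]
}}

```text
t: 31.22
ee_pos: [581.5, -192.8, 104.0]
orientation: [-2.044, -2.342, 0.032]
ft_force: [0.5, -0.3, -2.3]
width: 48.2
```

```bash
python3 s.py 3
```

```text
t 31.37 tcp [ 581.53 -191.11  103.94] z-axis tilt(x,y) deg [-2.25  0.43] jaw deg 7.720573067622116 F [ 0.37  0.93 -1.93] w 47.96449649474329
 pinch [ 582.26 -191.25  122.63] q [-0.33  0.57  1.7  -0.01  0.91 -0.46]
```

Emit:
{"fn": "jog_arm", "kwargs": {
  "xyz": [
    [-20, 1, 8],
    [-34, 2, 4],
    [-34, 2, 0],
    [-18, 1, 0]
  ],
  "yaw": [0, 0, 0, 0]
}}

```text
t: 31.7
ee_pos: [474.8, -180.8, 112.4]
orientation: [-2.039, -2.341, 0.03]
ft_force: [0.4, 0.5, -3.4]
width: 47.7
```

```bash
python3 s.py 3; python3 - <<'E'
from w import *
p=ctrl.get_image("wrist"); cv2.imwrite("pics/wr20.png",p["img"])
for a in (0,90,180,270):
        print(a,proj(p,[465.6+36*np.cos(np.radians(a)),-185.2+36*np.sin(np.radians(a)),22]))
E
```

```text
t 31.85 tcp [ 477.26 -181.53  112.95] z-axis tilt(x,y) deg [-2.19  0.5 ] jaw deg 7.888885428430391 F [ 0.75  0.12 -2.03] w 47.818339177741755
 pinch [ 477.98 -181.69  131.64] q [-0.38  0.44  1.93 -0.01  0.81 -0.51]
0 [284.  205.8]
90 [250.4 161.7]
180 [206.6 194.7]
270 [240.4 236.3]
```

View pics/wr20.png

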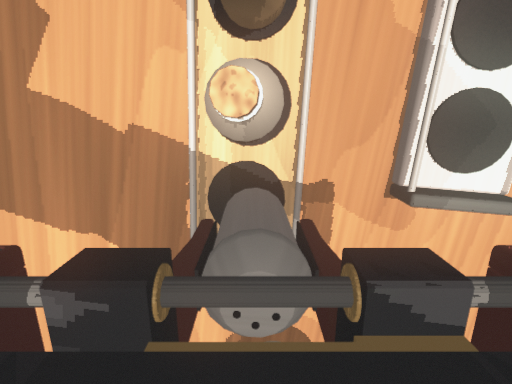

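Emit:
{"fn": "jog_arm", "kwargs": {
  "xyz": [
    [-7, -2, -18],
    [-7, -2, -12]
  ],
  "yaw": [0, 0]
}}

```text
t: 32.07
ee_pos: [471.0, -186.3, 85.1]
orientation: [-2.045, -2.354, 0.022]
ft_force: [-0.8, 0.8, -3.2]
width: 47.8
```

```bash
python3 s.py 3
```

```text
t 32.22 tcp [ 470.19 -186.28   85.11] z-axis tilt(x,y) deg [-1.7   0.32] jaw deg 7.993621955304958 F [ 0.28  0.31 -2.44] w 47.61173343727532
 pinch [ 470.74 -186.38  103.8 ] q [-0.4   0.48  1.96 -0.01  0.74 -0.53]
```

Emit:
{"fn": "jog_arm", "kwargs": {
  "xyz": [
    [-3, 1, -13]
  ],
  "yaw": [0]
}}

```text
t: 32.3
ee_pos: [470.6, -186.1, 74.0]
orientation: [-2.047, -2.355, 0.021]
ft_force: [0.6, -0.0, -2.1]
width: 47.9
```

```bash
python3 s.py 3; python3 - <<'E'
from w import *
a=[]
for n in("side","scene"):
    p=ctrl.get_image(n); uv=proj(p,[465,-185,60]).astype(int); a.append(cv2.resize(p["img"][uv[1]-60:uv[1]+60,uv[0]-65:uv[0]+65],(400,370),interpolation=cv2.INTER_CUBIC))
cv2.imwrite("pics/g21.png",np.hstack(a))
E
```

```text
t 32.45 tcp [ 467.69 -184.97   72.09] z-axis tilt(x,y) deg [-1.73  0.34] jaw deg 8.018725593150425 F [-0.38 -0.41 -2.42] w 47.80269551891562
 pinch [ 468.25 -185.08   90.78] q [-0.4   0.5   1.97 -0.01  0.71 -0.53]
```

View pics/g21.png

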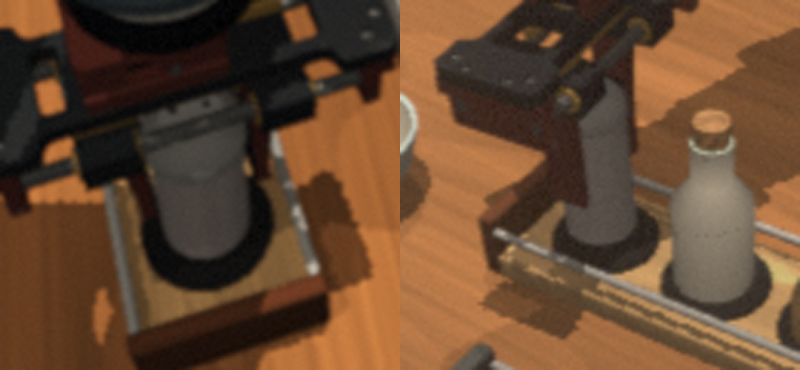

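Looks centred, with about 10 mm of height left. Lowering.

Emit:
{"fn": "jog_arm", "kwargs": {
  "xyz": [
    [-1, 0, -7]
  ],
  "yaw": [0]
}}

```text
t: 32.63
ee_pos: [468.8, -185.9, 67.1]
orientation: [-2.046, -2.354, 0.022]
ft_force: [0.3, -0.4, -2.5]
width: 48.3
```

```bash
python3 s.py 3
```

```text
t 32.78 tcp [ 467.1  -185.31   65.63] z-axis tilt(x,y) deg [-1.66  0.31] jaw deg 8.00781985752831 F [ 0.02  0.35 -1.81] w 48.26060859435283
 pinch [ 467.64 -185.41   84.32] q [-0.4   0.51  1.97 -0.01  0.69 -0.53]
```

Emit:
{"fn": "jog_arm", "kwargs": {
  "xyz": [
    [-1, 0, -2]
  ],
  "yaw": [0]
}}

```text
t: 32.87
ee_pos: [466.6, -185.5, 64.0]
orientation: [-2.045, -2.352, 0.023]
ft_force: [0.5, 0.8, -2.1]
width: 48.3
```

```bash
python3 s.py 3
```

```text
t 33.02 tcp [ 465.93 -185.32   63.57] z-axis tilt(x,y) deg [-1.67  0.31] jaw deg 7.9993262807305685 F [-0.44 -0.57 -2.93] w 48.212950187615846
 pinch [ 466.48 -185.42   82.26] q [-0.4   0.51  1.97 -0.01  0.69 -0.53]
```

Emit:
{"fn": "jog_arm", "kwargs": {
  "xyz": [
    [0, 0, -1]
  ],
  "yaw": [0]
}}

```text
t: 33.1
ee_pos: [466.1, -185.4, 62.8]
orientation: [-2.045, -2.352, 0.023]
ft_force: [-3.2, 0.3, 10.6]
width: 48.0
```

```bash
python3 s.py 3
```

```text
t 33.25 tcp [ 466.09 -185.45   62.89] z-axis tilt(x,y) deg [-1.65  0.3 ] jaw deg 7.998485187802114 F [-1.33 -0.55  1.54] w 48.1001935922305
 pinch [ 466.62 -185.55   81.59] q [-0.4   0.51  1.97 -0.01  0.69 -0.53]
```

Emit:
{"fn": "jog_arm", "kwargs": {
  "xyz": [
    [0, 0, 0]
  ],
  "yaw": [0],
  "gripper": 0
}}

```text
t: 33.33
ee_pos: [466.2, -185.5, 63.0]
orientation: [-2.045, -2.352, 0.023]
ft_force: [-0.5, -0.6, -0.5]
width: 52.0
```

```bash
python3 s.py 14
```

```text
t 34.03 tcp [ 466.08 -185.42   62.88] z-axis tilt(x,y) deg [-1.65  0.3 ] jaw deg 8.003260859894695 F [-0.33  1.34  0.04] w 87.68691610917426
 pinch [ 466.62 -185.52   81.57] q [-0.4   0.51  1.97 -0.01  0.69 -0.53]
```

Emit:
{"fn": "jog_arm", "kwargs": {
  "xyz": [
    [0, 0, 20],
    [0, 0, 41],
    [0, 0, 41],
    [20, 0, 41],
    [38, 15, 10],
    [38, 15, 10],
    [20, 15, 0]
  ],
  "yaw": [0, 0, 0, 0, 0, 0, 0],
  "gripper": 0
}}

```text
t: 34.62
ee_pos: [575.7, -140.1, 230.0]
orientation: [-2.048, -2.341, 0.025]
ft_force: [0.4, 0.6, 0.0]
width: 88.0
```

```bash
python3 s.py 3; python3 - <<'E'
from w import *
for n in("wrist","scene","side"):
    p=ctrl.get_image(n); cv2.imwrite(f"pics/{n}22.png",p["img"])
    if n!="wrist":
        w=warp(p,22); cv2.imwrite(f"pics/w22_{n}.png",cv2.resize(w[20:180,70:520],(800,284),interpolation=cv2.INTER_CUBIC))
    for th in("sugar","mill","bottle","shaker"):
        for r in ctrl.pinpoint(p,th)[:2]:
            print(n,th,round(r["confidence"],2),ray(p,np.array(r["centre"])*[512,384],22))
E
```

```text
t 34.77 tcp [ 572.07 -139.01  226.37] z-axis tilt(x,y) deg [-2.37  0.57] jaw deg 7.829449366404523 F [-0.34 -0.86 -0.52] w 88.14585567653604
 pinch [ 572.85 -139.19  245.06] q [-0.26  0.39  1.68 -0.    1.12 -0.39]
wrist mill 0.71 [451.9 -17.4  22. ]
wrist bottle 0.74 [ 454.9 -101.5   22. ]
wrist bottle 0.69 [749.4  53.8  22. ]
wrist shaker 0.88 [ 462.  -183.9   22. ]
scene sugar 0.71 [444.7  64.5  22. ]
scene sugar 0.71 [655.9 -99.9  22. ]
scene mill 0.56 [447.7 -13.9  22. ]
scene bottle 0.86 [764.4 171.6  22. ]
scene bottle 0.74 [ 462.7 -102.6   22. ]
side sugar 0.87 [437.6  63.6  22. ]
side mill 0.75 [446.  -23.1  22. ]
side bottle 0.86 [ 461.3 -102.5   22. ]
side bottle 0.73 [747.   38.2  22. ]
side shaker 0.67 [ 458.1 -185.8   22. ]
side shaker 0.67 [635.2 -25.2  22. ]
```

View pics/scene22.png

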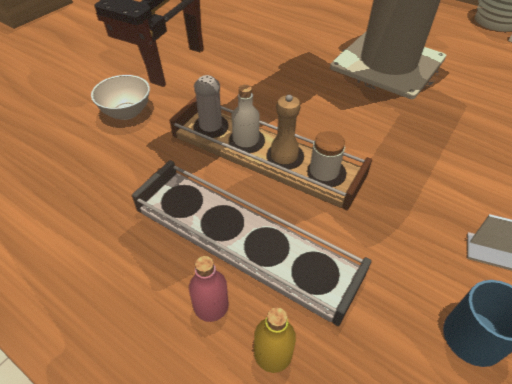

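View pics/w22_scene.png

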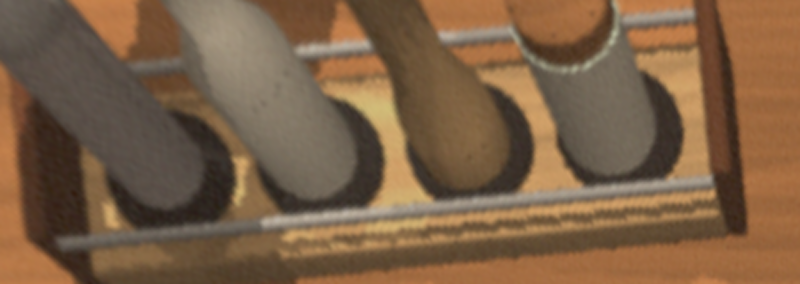

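View pics/w22_side.png

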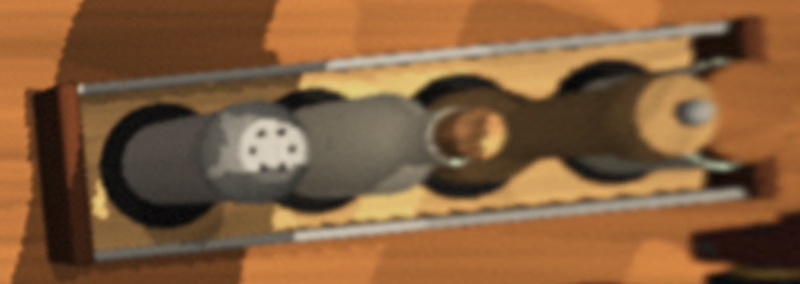

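```bash
python3 - <<'E'
from w import *
D={"scene":[(441.5,68.2),(449.7,-16.2),(457.8,-100.3),(466.2,-184.4)],"side":[(438.3,63.7),(446.4,-20.3),(454.6,-104.4),(463,-188.5)]}
r=[27,26,26,23]
for n in D:
    p=ctrl.get_image(n); S=5
    c0=proj(p,[452,-60,40]); o=(c0-[100,72] if n=="scene" else c0-[60,110]).astype(int); wh=(200,120) if n=="scene" else (110,165)
    sc=4
    im=cv2.resize(p["img"][o[1]:o[1]+wh[1],o[0]:o[0]+wh[0]],None,fx=sc,fy=sc,interpolation=cv2.INTER_CUBIC)
    for (x,y),rr in zip(D[n],r):
        for R,z,col in((36,22,(0,255,255)),(rr,26,(0,255,0)),(rr,50,(255,0,255))):
            pts=np.array([(proj(p,[x+R*np.cos(t),y+R*np.sin(t),z])+.5-o)*sc for t in np.linspace(0,6.28,60)]).astype(int)
            cv2.polylines(im,[pts],True,col,1)
    cv2.imwrite(f"pics/ov_{n}.png",im); print(im.shape)
E
```

```text
(480, 800, 3)
(660, 440, 3)
```

View pics/ov_scene.png

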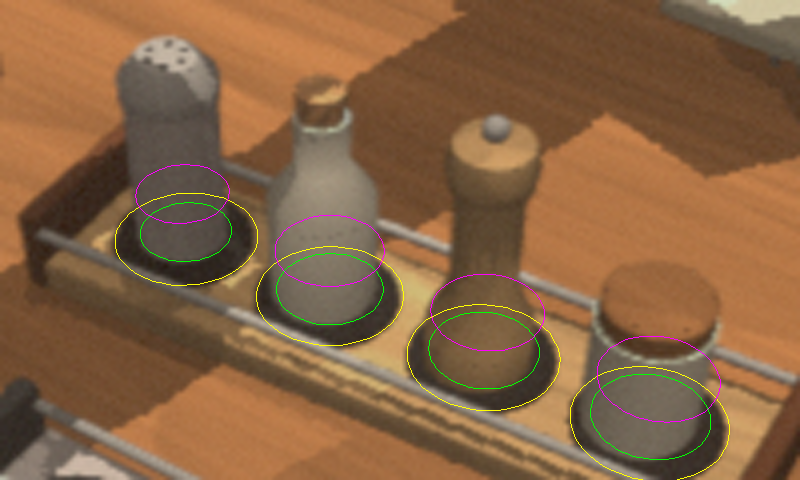

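View pics/ov_side.png

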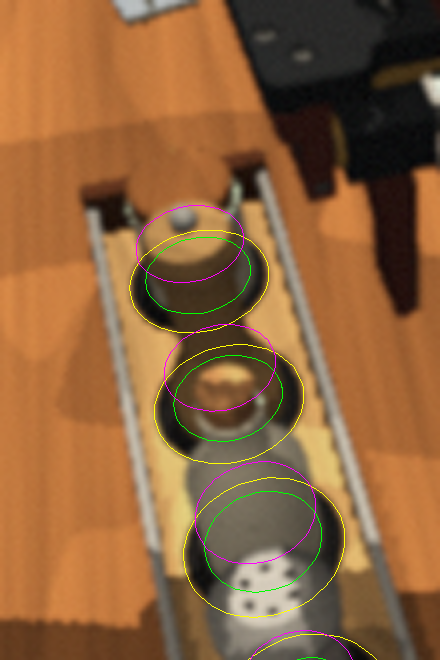

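```bash
python3 s.py 1; python3 -c "
from workcell import ctrl
print(ctrl.close_job())"
```

```text
t 35.67 tcp [ 571.07 -139.85  226.27] z-axis tilt(x,y) deg [-2.41  0.59] jaw deg 7.7037122102003845 F [ 0.31  0.37 -0.03] w 87.80731945171122
 pinch [ 571.86 -140.05  244.95] q [-0.26  0.38  1.68 -0.    1.12 -0.39]
the job is handed in; nothing more can be done
None
```

I moved all four containers to the wooden rack in reversed order and handed the job in at about 36 s, well within the 115 s limit. From the robot's left (+y) to its right, the rack now holds sugar, mill, bottle, shaker. The carrier held shaker, bottle, mill, sugar. The pink and yellow bottles were not touched.

**Last checks:** In the scene picture all four stand upright, each on its own disc. Drawing the expected foot circles over that picture puts the feet within about 3–4 mm of the disc centres, against the 12 mm allowed. The gripper is open, clear of everything, and feels no contact force.

**What disagreed or went oddly:**
- **Cameras:** The side camera reads about 3–5 mm off the scene and wrist cameras, so I used averages and checked against the wrist view. In the last side view the containers hid each other, so it confirmed less.
- **Networks:** The final network fixes were within about 8 mm of my placings. They also gave a few false hits, such as sugar and shaker on the empty carrier.
- **Arm drift:** The arm drifted and tilted a little with each row, and I corrected for it. The tool was up to about 2.5° off vertical while carrying and 1–2° when letting go.
- **Grips:** The mill and shaker were held partly by head and cap (openings 40 and 48 mm instead of 32 and 46 mm). Neither slipped visibly.
- **Contact force:** Setting the sugar down gave a brief 46 N at the wrist, below the 120 N wrist limit. I believe the container carried it rather than the gripper body, so the 40 N body limit should not apply, but I had no way to check that.

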